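# Scan the canister parcels and line them up for collection

### The job

Swivel the scanner head by its rib so that its window looks straight at the round scanning spot, then scan the canister parcels one at a time from the shortest to the tallest: stand each in the middle of the spot with its label facing the scanner's window and let go of it for a second. Line the scanned parcels up upright on the low white shelf in one straight row along the grey middle line, close side by side with gaps of no more than about 2 cm. When all are scanned, swivel the scanner head back counter-clockwise (seen from above) to its stop, and leave the other things on the counter alone.

Things in the scene. Friction and masses are not known exactly. Their poses are not given: they have to be found in the camera images.
- can1: Parcel canister, shortest of four sizes (may be absent): upright cardboard cylinder, 54 mm diameter, 80 mm tall, black end caps. A white paper label with bar code on one side; a white seal strip runs from it over the rim to the middle of the lid, so its side shows from above. Origin: centre of the underside; z up along the axis; +x points out through the middle of the label.
- can2: Parcel canister, second shortest of four sizes (may be absent): upright cardboard cylinder, 54 mm diameter, 94 mm tall, black end caps. A white paper label with bar code on one side; a white seal strip runs from it over the rim to the middle of the lid, so its side shows from above. Origin: centre of the underside; z up along the axis; +x points out through the middle of the label.
- can3: Parcel canister, second tallest of four sizes (may be absent): upright cardboard cylinder, 54 mm diameter, 108 mm tall, black end caps. A white paper label with bar code on one side; a white seal strip runs from it over the rim to the middle of the lid, so its side shows from above. Origin: centre of the underside; z up along the axis; +x points out through the middle of the label.
- can4: Parcel canister, tallest of four sizes (may be absent): upright cardboard cylinder, 54 mm diameter, 122 mm tall, black end caps. A white paper label with bar code on one side; a white seal strip runs from it over the rim to the middle of the lid, so its side shows from above. Origin: centre of the underside; z up along the axis; +x points out through the middle of the label.
- station: Scanner stand, fixed to the counter: a black foot 100 x 110 x 22 mm carrying the grey scanner head on a vertical swivel. Origin on the counter, on the swivel axis; its -x axis points to the scanning spot, z up.
- scan_spot (a point): Centre of the scanning spot: a flat round grey mat with a black rim, 90 mm across and 1 mm thick, on the counter, 150 mm in front of the swivel axis. The point lies at counter height; axes as the stand's.
- swivel (a joint): Swivel of the scanner head about the vertical axis, rad, counted counter-clockwise seen from above. 0: the window looks straight at the scanning spot. Turns from -0.5 to 1.3, with a stop at each end; moderate friction keeps it where it is left. 1.3 is the parked position.
- scanner_window (a point): Middle of the glass window on the front of the scanner head (a grey block 56 mm deep, 74 mm wide, 50 to 122 mm above the counter). 30 mm in front of the swivel axis, 87 mm above the counter; turns with the head; its -x axis points out of the window.
- scanner_grip (a point): Grip point on the swivel axis, 148 mm above the counter, in the upper part of the black rib on top of the scanner head: rib 14 mm thick (head's y), 52 mm long (head's x), 122 to 158 mm above the counter. Turns with the head, same axes as the window.
- shelf: Low white collection shelf, fixed, 130 mm deep (its x), 280 mm wide (its y), board top 70 mm above the counter; a back edge at +x rises 25 mm over the board (inner face 59 mm from the middle), other sides open. A thin grey line runs along the middle of the board (its y). Origin on the counter under the middle of the shelf; z up.
- phone: Mobile phone lying flat, 150 x 72 x 9 mm; not part of the job. Origin: centre of the underside, x along its length.
- tape_measure: Tape measure standing on edge, 70 x 34 x 62 mm; not part of the job. Origin: centre of the underside, x along its length.
- cutter: Box cutter lying flat, 145 x 22 x 13 mm; not part of the job. Origin: centre of the underside, x along its length.
- tape_roll: Roll of packing tape lying flat, 100 mm across, 48 mm high; not part of the job. Origin: centre of the underside, x along its length.
- water_bottle: Water bottle, 64 mm across, 200 mm tall; not part of the job. Origin: centre of the underside, x along its length.
- calculator: Desk calculator, 130 x 80 x 16 mm; not part of the job. Origin: centre of the underside, x along its length.
- small_parcel: Small cardboard box, 90 x 70 x 45 mm; not part of the job. Origin: centre of the underside, x along its length.

How it is judged:
By the outcome, as a careful person would: the job done as asked, in the order asked, and still so for the second after the job is handed in, with the robot touching nothing.
Of can1, can2, can3, can4 only 3 to 4 are there at a start; the rules pass over those that are not, and their reading is None.
At some moment in a run one of can1, can2, can3, can4 may be knocked a few centimetres aside while the robot is not near it.
It also fails if it takes over 210 s, if anything falls off the work surface, if the arm or the gripper's body presses on something with over 40 N, if the wrist force passes 120 N, or if a joint passes its speed limit or range.

### The arm

A 7-joint arm with a two-finger parallel gripper is mounted at the origin on the work surface. World frame = base frame: x ahead of the robot, y to its left, z up, the work surface at z = 0. Lengths are in m, angles in rad, forces in N, time in s.
With the tool pointing down it reaches from about 0.4 to 0.85 m from the base axis. Payload 4.5 kg.
Tool frame: the origin (TCP) lies between the finger pads; the fingertips stand r.tip_reach ahead of it and the grasp point (between the pads) lies 3 mm ahead of it (r.tip_reach is the distance from the TCP to the fingertips, in m); z points along the fingers, y is the line along which they close (so a half turn about z gives the same grasp; the last joint's range is limited). The gripper opens to 88 mm and grips with 3 to 60 N. Pads are 18 mm wide; open, the fingers measure 123 mm over their backs; the gripper's body (75 mm by 187 mm) begins 45 mm behind the grasp point.
Start: joints at [-1.254, 0.689, -0.195, 1.565, 0.157, 0.902, -0.215], TCP at [0.174, 0.6, 0.261] pointing down, gripper open.
Joint ranges: [-3.01, 3.01], [-0.46, 2.08], [-1.47, 1.51], [0.13, 2.56], [-1, 4.14], [0.04, 2.09], [-2.66, 2.66]. Speed limits (rad/s): [2.57, 2.57, 3.14, 3.14, 3.14, 3.14, 3.14].

### API

Orientations are given as a unit quaternion [x, y, z, w].
In Python, from plant import r gives the robot as it stands.
- The arm moves only by the tool step_arm, never from a script. Its argument "motion" is a list of rows, each an object with "dp": the shift along the tool's x, y, z in mm, a list of three; "twist": the turn, a rotation vector about the tool's x, y, z in rad, a list of three; "hand": the opening, from -1 (shut) to 1 (fully open). In form: [{"dp": [dx, dy, dz], "twist": [rx, ry, rz], "hand": hand}, ...]. A call has 1 to 5 rows; each row is the pose to reach, as a shift and turn from the pose commanded when the call began, along the tool's axes at that moment; what a row does not reach only later rows make up. A row lasts 1/8 s, in which the tool goes at most 62.5 mm and 10.7 degrees, less where a joint would pass 70% of its speed; a pose out of reach is approached as far as the arm can. A call with a gripper value outside its range is refused whole. The fingers move at their own pace and stop on an object; "force" is the grip in N (left out, the last holds). Time passes only in rows, so rows that repeat a pose let the fingers close. It gives the time, the measured TCP pose, the force, the opening and the grip force at its end, in the units of the state.
- r.get_state(): the state, without advancing time (a new reading comes with each control period).
- r.snapshot(name): name is "scene" or "top" or "wrist"; returns a dict with "pixels" (384x512x3 uint8, red, green, blue), "depth" (384x512 float32, m along the optical axis (not along the pixel's ray), 0 where there is no reading), "fx", "fy", "cx", "cy" (pixels), "xyz" and "orientation" of the camera in the world; the wrist camera has in their place "mount" (4x4, takes a point from camera to tool coordinates, whose origin is the TCP and whose axes are the flange's). Camera axes: x right, y down, z forward; pixel columns grow to the right and rows downward; lengths in m; the calibration is good to about 2 mm. A picture is of the moment at which its call begins: read the wrist's pose just before it.
- r.finish_job(): hands the job in; it is judged then, once.
Trained networks look in the newest picture that a camera, given by its name, has taken for a name from the list of things; names that differ only in an ending like _2 or _b are one class to them, and where a whole thing is asked for, a point or a joint stands for the part that bears it (a point fixed in the world has none). Each returns a list of dicts, best first, with "score" (0 to 1); they miss things now and then, are a little off and sometimes report something else, mostly with a low value. They report only what shows in the picture. A call takes as long as a camera call.
- r.search_frame(camera, thing): "at" ([x, y, z] in m, in the coordinates of the camera as it stood for that picture, good to about 4 mm: the middle of the surface that is visible of it).
The state is a dict: "clock": time; "q": joint angles; "qd": joint speeds; "joint_torque": joint torques, N m; "tool_pos": TCP position; "eef_rot": TCP orientation; "contact_force": force on the tool from outside, world axes, zero at the start; "moment": the same for the moment, N m; "opening": opening from 0.0 (shut) to 1.0 (fully open); "finger_force": force on a finger pad.
Only numpy, scipy, OpenCV 4.12 (cv2) and the standard library are available. Lean on these libraries where they do the work, as an engineer would, in place of code of your own. Each camera call takes 0.05 s, during which the arm holds its last target. There are 200 camera calls.

## Working session

There is one attempt and no reset: what is moved stays moved. The work goes in short steps, Python scripts to look and compute and a tool call to move; the robot and the scene stay as the last step left them, time stands still between calls to the robot, and variables do not carry over. Pictures are saved under pics/ and viewed, at most 14 in all, crops included, and the job is handed in when it is done.

Besides the shell and the picture viewer there is one more tool, called after "Emit:" by a JSON object that holds its "method" and its "body". step_arm: Moves the arm, as the interface text tells. Its arguments: {"type":"object","properties":{"motion":{"type":"array"},"force":{"type":"number"}},"required":["motion"]}

```bash
ls; mkdir -p pics; cat > h.py <<'E'
import numpy as np, cv2
from scipy.spatial.transform import Rotation as R
from plant import r
def snap(n):
    s=r.get_state(); c=r.snapshot(n)
    if 'mount' in c:
        T=np.eye(4);T[:3,:3]=R.from_quat(s['eef_rot']).as_matrix();T[:3,3]=s['tool_pos'];T=T@np.array(c['mount'])
    else:
        T=np.eye(4);o=np.array(c['orientation']);T[:3,:3]=o if o.shape==(3,3) else R.from_quat(o).as_matrix();T[:3,3]=c['xyz']
    return c,T
def cloud(c,T):
    v,u=np.mgrid[:384,:512];z=c['depth']
    p=np.stack([(u-c['cx'])/c['fx']*z,(v-c['cy'])/c['fy']*z,z],-1)@T[:3,:3].T+T[:3,3]
    p[z==0]=np.nan
    return p
def save(c,n): cv2.imwrite('pics/'+n+'.png',c['pixels'][:,:,::-1])
def find(n,T,th):
    return [(round(d['score'],2),np.round(T[:3,:3]@np.array(d['at'])+T[:3,3],3)) for d in r.search_frame(n,th)[:3]]
E
python3 - <<'E'
from h import *
s=r.get_state();print({k:np.round(v,3) for k,v in s.items()},r.tip_reach)
for n in ['top','scene']:
    c,T=snap(n);save(c,n+'0');print(n,np.round(T,3).tolist(),c['fx'])
    np.savez('/tmp/'+n,p=cloud(c,T),T=T)
    for t in 'can1 can2 can3 can4 station scanner_window scanner_grip shelf phone tape_measure cutter tape_roll water_bottle calculator small_parcel'.split():
        print(t,find(n,T,t))
E
```

```text
pics
{'clock': np.float64(0.0), 'q': array([-1.254,  0.69 , -0.195,  1.566,  0.157,  0.903, -0.215]), 'qd': array([ 0.002, -0.   ,  0.001,  0.   , -0.   ,  0.001,  0.001]), 'joint_torque': array([-0.0000e+00, -5.2756e+01, -1.2670e+00, -1.5343e+01, -5.3000e-02,
        7.0000e-03,  0.0000e+00]), 'tool_pos': array([0.174, 0.6  , 0.26 ]), 'eef_rot': array([ 0.141,  0.99 , -0.001, -0.   ]), 'contact_force': array([-0.419,  0.486, -0.457]), 'moment': array([ 0.03 ,  0.019, -0.031]), 'finger_force': np.float64(0.0), 'opening': np.float64(1.002)} 0.022
top [[-0.026, -0.981, 0.193, 0.35], [-1.0, 0.028, 0.004, 0.005], [-0.01, -0.193, -0.981, 1.266], [0.0, 0.0, 0.0, 1.0]] 395.1733488853484
can1 [(0.82, array([0.615, 0.001, 0.095])), (0.51, array([ 0.431, -0.068,  0.077])), (0.33, array([0.373, 0.336, 0.059]))]
can2 [(0.82, array([0.615, 0.001, 0.095])), (0.51, array([ 0.431, -0.068,  0.077])), (0.33, array([0.373, 0.336, 0.059]))]
can3 [(0.82, array([0.615, 0.001, 0.095])), (0.51, array([ 0.431, -0.068,  0.077])), (0.33, array([0.373, 0.336, 0.059]))]
can4 [(0.82, array([0.615, 0.001, 0.095]))
[... 1419 characters left out ...]
ray([0.542, 0.362, 0.022]))]
scanner_window [(0.62, array([0.541, 0.37 , 0.108]))]
scanner_grip [(0.97, array([0.536, 0.367, 0.109]))]
shelf [(0.8, array([ 0.618, -0.281,  0.067]))]
phone [(0.73, array([ 0.384, -0.222,  0.008]))]
tape_measure [(0.72, array([0.383, 0.333, 0.043]))]
cutter [(0.69, array([ 0.525, -0.002,  0.017]))]
tape_roll [(0.82, array([0.769, 0.017, 0.034])), (0.59, array([ 0.384, -0.225,  0.013])), (0.24, array([ 0.447, -0.083,  0.064]))]
water_bottle [(0.96, array([ 0.774, -0.141,  0.107])), (0.65, array([ 0.383, -0.224,  0.012])), (0.58, array([0.773, 0.019, 0.038]))]
calculator [(0.81, array([ 0.4  , -0.396,  0.019]))]
small_parcel [(0.81, array([0.777, 0.154, 0.044]))]
```

View pics/top0.png

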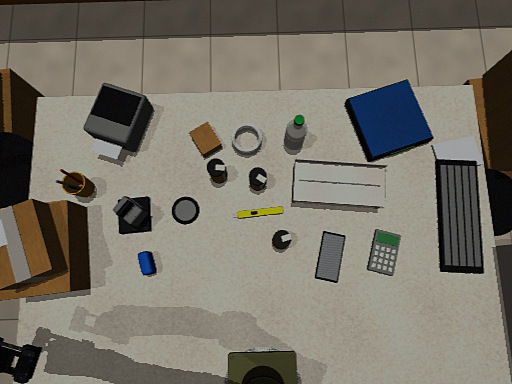

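View pics/scene0.png

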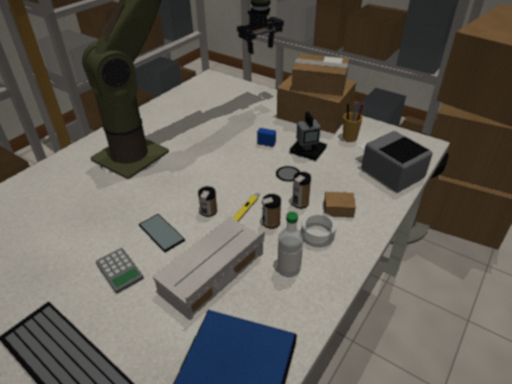

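The top view shows three cans at (217,170), (257,178) and (281,239), the spot at (185,210), the stand at (133,212) and the shelf at (338,183). The scene view agrees with this. Next I'll measure them from depth.

```bash
cat >> h.py <<'E'
def mid(pts):  # min-area rectangle centre and size
    (cx,cy),(w,h),a=cv2.minAreaRect(pts.astype(np.float32)*1000);return round(cx,1),round(cy,1),round(w,1),round(h,1),round(a,1)
def cans(c,P,guess,rad=.05):
    """top caps: (z, circle centre, label yaw)"""
    g=c['pixels'].astype(float);out=[]
    for gx,gy in guess:
        m=(np.hypot(P[...,0]-gx,P[...,1]-gy)<rad)&(P[...,2]>.05)
        if m.sum()<30: out.append(None);continue
        zt=np.nanpercentile(P[...,2][m],90)
        m&=abs(P[...,2]-zt)<.006
        q=P[m][:,:2];cc,rr=cv2.minEnclosingCircle(q.astype(np.float32)*1000)
        w=m&(g.min(-1)>110);ws=P[w][:,:2]
        cc=np.array(cc)/1000
        d=ws.mean(0)-cc if len(ws) else np.zeros(2)
        out.append((round(zt,4),np.round(cc,4),round(rr,1),len(q),len(ws),np.round(d,4),round(np.degrees(np.arctan2(d[1],d[0])),1)))
    return out
E
python3 - <<'E'
from h import *
import scipy.ndimage as nd
for n in ['top','scene']:
    z=np.load(f'/tmp/{n}.npz');P=z['p'];im=cv2.imread(f'pics/{n}0.png')[:,:,::-1];c={'pixels':im}
    print(n,*cans(c,P,[(.63,-.01),(.44,-.07),(.655,.11)]),sep='\n')
    X,Y,Z=np.moveaxis(P,-1,0)
    g=im.max(-1)
    spot=(abs(X-.53)<.06)&(abs(Y-.21)<.07)&(abs(Z)<.012)&(g<130)
    print('spot',mid(P[spot][:,:2]),spot.sum(),np.nanmedian(Z[spot]))
    near=(abs(X-.53)<.09)&(abs(Y-.37)<.09)
    for a,b in((.012,.035),(.11,.135),(.14,.17)):
        m=near&(Z>a)&(Z<b); print('station',a,m.sum(),mid(P[m][:,:2]) if m.sum()>3 else '',np.nanmedian(Z[m]) if m.any() else '')
    sh=(abs(X-.62)<.13)&(abs(Y+.26)<.2)
    m=sh&(Z>.06)&(Z<.08);print('shelf',m.sum(),mid(P[m][:,:2]),np.nanmedian(Z[m]))
    m=sh&(Z>.085)&(Z<.11);print('edge',m.sum(),mid(P[m][:,:2]),np.nanmedian(Z[m]))
    m=sh&(Z>.06)&(Z<.08)&(g<120);print('line',m.sum(),mid(P[m][:,:2]))
E
```

```text
top
(np.float64(0.0957), array([ 0.6232, -0.002 ]), 27.9, 245, 48, array([-0.0077, -0.0102]), np.float64(-127.1))
(np.float64(0.0828), array([ 0.4321, -0.0693]), 27.5, 233, 50, array([ 0.0033, -0.0126]), np.float64(-75.2))
(np.float64(0.11), array([0.6512, 0.1235]), 28.0, 241, 49, array([-0.0017, -0.0128]), np.float64(-97.7))
spot (537.9, 235.2, 90.1, 89.2, 61.8) 619 0.0005190071453624601
station 0.012 512 (525.5, 394.8, 110.5, 99.2, 4.2) 0.021036975028587146
station 0.11 357 (526.7, 382.8, 74.2, 57.4, 49.7) 0.12100289299411426
station 0.14 121 (526.5, 382.9, 15.3, 50.4, 49.5) 0.15605555082555767
shelf 3710 (635.8, -240.8, 313.2, 199.9, 84.3) 0.06891750223919102
edge 294 (695.7, -245.6, 313.2, 75.7, 83.9) 0.0936070837844164
line 395 (635.8, -240.8, 313.2, 199.9, 84.3)
scene
(np.float64(0.0963), array([ 0.6243, -0.0014]), 30.1, 208, 49, array([-0.0056, -0.0024]), np.float64(-156.3))
(np.float64(0.0827), array([ 0.4336, -0.0704]), 29.9, 186, 33, array([ 0.0038, -0.0058]), np.float64(-56.6))
(np.float64(0.1099), array([0.6544, 0.1242]), 30.2, 181, 31, array([-0.0004, -0.0064]), np.float64(-93.8))
spot (535.0, 225.8, 76.4, 100.7, 17.4) 288 0.002111460533276821
station 0.012 373 (528.2, 396.2, 112.4, 106.5, 5.5) 0.022083368241674894
station 0.11 210 (529.0, 382.3, 74.8, 59.7, 49.5) 0.12154671978779746
station 0.14 64 (528.8, 383.0, 16.3, 54.8, 47.7) 0.15559101463697267
shelf 3885 (636.9, -256.8, 282.4, 203.7, 84.1) 0.07050356595447405
edge 467 (663.4, -259.1, 270.1, 83.2, 68.5) 0.09372630969107587
line 569 (636.5, -266.0, 300.6, 133.7, 69.6)
```

```bash
cat >> h.py <<'E'
def psi(Rm): return np.degrees(np.arctan2(Rm[1,1],Rm[0,1]))
def to(*wps):
    """print dp/twist from the present pose to (x,y,z,closing yaw deg) waypoints"""
    s=r.get_state();Rm=R.from_quat(s['eef_rot']).as_matrix();p=np.array(s['tool_pos']);a=psi(Rm)
    print('t',round(float(s['clock']),2),'at',np.round(p,4),'psi',round(a,1),'q5,q7',np.round([s['q'][4],s['q'][6]],2),'op',round(float(s['opening']),2),'F',np.round(s['contact_force'],1))
    for x,y,z,ps in wps:
        ez=np.array([0,0,-1.]);tx=R.from_euler('z',ps,degrees=True).as_matrix()@np.array([[0,1,0],[1,0,0],[0,0,-1.]])
        # tool axes: y at yaw ps, z down, x = y cross z
        y_=np.array([np.cos(np.radians(ps)),np.sin(np.radians(ps)),0]);x_=np.cross(y_,ez)
        G=np.stack([x_,y_,ez],1)
        print((x,y,z,ps),'dp',np.round(Rm.T@(np.array([x,y,z])-p)*1000,1).tolist(),'tw',np.round(R.from_matrix(Rm.T@G).as_rotvec(),3).tolist())
E
python3 - <<'E'
from h import *
to((.5275,.3828,.26,49.5))
z=np.load('/tmp/top.npz');P=z['p'];im=cv2.imread('pics/top0.png')
g=im.max(-1)
for u in range(296,384,8): print(u,g[160:212:1,u].tolist()) if u in(312,360) else None
X,Y,Z=np.moveaxis(P,-1,0)
line=[]
for u in range(304,378):
    col=g[175:192,u].astype(float);v=175+np.argmin(col);line.append(P[v,u])
line=np.array(line);print(np.round(np.nanmedian(line,0),4));f=np.polyfit(line[:,1],line[:,0],1);print('x=',f,np.std(line[:,0]-np.polyval(f,line[:,1])),line[[0,-1]])
m=(Z>.06)&(Z<.08)&(abs(X-.62)<.1)&(abs(Y+.26)<.16)&(P[...,0]>.5)
m=cv2.morphologyEx(m.astype(np.uint8),cv2.MORPH_OPEN,np.ones((9,9)))>0
print(mid(P[m][:,:2]))
E
```

```text
t 1.6 at [0.1744 0.6002 0.2608] psi 73.8 q5,q7 [ 0.16 -0.22] op 1.0 F [0.4 0.3 0.5]
(0.5275, 0.3828, 0.26, 49.5) dp [-399.8, -110.3, 0.7] tw [0.0, -0.0, 0.424]
312 [103, 31, 45, 80, 172, 164, 160, 163, 161, 160, 158, 163, 159, 160, 160, 161, 160, 160, 165, 174, 73, 74, 171, 166, 161, 159, 161, 163, 161, 160, 160, 161, 160, 160, 161, 159, 159, 162, 159, 161, 163, 182, 41, 69, 93, 84, 92, 84, 149, 167, 161, 160]
360 [158, 162, 168, 142, 31, 33, 84, 172, 163, 162, 160, 159, 161, 159, 161, 159, 160, 160, 161, 160, 161, 159, 165, 144, 72, 161, 164, 161, 159, 158, 161, 161, 161, 161, 161, 160, 160, 161, 162, 162, 160, 162, 163, 165, 180, 40, 72, 67, 93, 96, 96, 85]
[ 0.5984 -0.2589  0.0696]
 ** On entry to DLASCL parameter number  4 had an illegal value
 ** On entry to DLASCL parameter number  4 had an illegal value
 ** On entry to DLASCL parameter number  4 had an illegal value
 ** On entry to DLASCL parameter number  4 had an illegal value
 ** On entry to DLASCL parameter number  5 had an illegal value
 ** On entry to DLASCL parameter number  4 had an illegal valueTraceback (most recent call last):
  File "<stdin>", line 10, in <module>
    c, resids, rank, s = lstsq(lhs, rhs, rcond)
                         ~~~~~^^^^^^^^^^^^^^^^^
    x, resids, rank, s = _umath_linalg.lstsq(a, b, rcond,
                         ~~~~~~~~~~~~~~~~~~~^^^^^^^^^^^^^
                                             signature=signature)
                                             ^^^^^^^^^^^^^^^^^^^^
    raise LinAlgError("SVD did not converge in Linear Least Squares")
numpy.linalg.LinAlgError: SVD did not converge in Linear Least Squares
```

Emit:
{"method": "step_arm", "body": {"motion": [{"dp":[-290,-80,0],"twist":[0,0,0],"hand":1},{"dp":[-290,-80,0],"twist":[0,0,0],"hand":1},{"dp":[-290,-80,0],"twist":[0,0,0],"hand":1},{"dp":[-290,-80,0],"twist":[0,0,0],"hand":1},{"dp":[-290,-80,0],"twist":[0,0,0],"hand":1}]}}

```text
clock: 2.22
tool_pos: [0.4331, 0.4404, 0.2608]
eef_rot: [0.142, 0.99, -0.0, 0.0]
contact_force: [-0.2, 0.6, 0.1]
opening: 1.001
finger_force: 0.0
```

Emit:
{"method": "step_arm", "body": {"motion": [{"dp":[-110,-30,0],"twist":[0,0,0.424],"hand":1},{"dp":[-110,-30,0],"twist":[0,0,0.424],"hand":1},{"dp":[-110,-30,0],"twist":[0,0,0.424],"hand":1},{"dp":[-110,-30,0],"twist":[0,0,0.424],"hand":1},{"dp":[-110,-30,0],"twist":[0,0,0.424],"hand":1}]}}

```text
clock: 2.85
tool_pos: [0.5269, 0.3839, 0.2607]
eef_rot: [0.345, 0.939, 0.0, -0.0]
contact_force: [0.4, 0.5, -0.2]
opening: 1.0
finger_force: 0.0
```

```bash
python3 - <<'E'
from h import *
c,T=snap('wrist');save(c,'w1');P=cloud(c,T);X,Y,Z=np.moveaxis(P,-1,0)
near=(abs(X-.527)<.08)&(abs(Y-.383)<.08)
for a,b in((.012,.035),(.11,.135),(.145,.17)):
    m=near&(Z>a)&(Z<b); print('station',a,m.sum(),mid(P[m][:,:2]) if m.sum()>3 else '',np.nanmedian(Z[m]) if m.any() else '')
g=c['pixels'].max(-1)
spot=(abs(X-.538)<.06)&(abs(Y-.235)<.06)&(abs(Z)<.012)&(g<130)
print('spot',mid(P[spot][:,:2]) if spot.sum()>5 else '',spot.sum())
print(np.round(T[:3,3],3))
to((.5275,.3828,.151,49.5))
z=np.load('/tmp/top.npz');P=z['p'];g=cv2.imread('pics/top0.png').max(-1);T=z['T']
from numpy.linalg import inv
fx=395.1733
c,T=snap('top');np.savez('/tmp/top1',p=cloud(c,T))
def pix(u,v,zz):
    d=T[:3,:3]@np.array([(u-c['cx'])/c['fx'],(v-c['cy'])/c['fy'],1]);return T[:3,3]+d*(zz-T[2,3])/d[2]
L=[]
for u in range(304,378):
    w=np.clip(155-g[177:190,u].astype(float),0,None);v=(np.arange(177,190)*w).sum()/w.sum();L.append(pix(u,v,.07))
L=np.array(L);f=np.polyfit(L[:,1],L[:,0],1);print('line x=',f,np.std(L[:,0]-np.polyval(f,L[:,1])),L[[0,-1]])
E
```

```text
station 0.012 3166 (527.3, 395.4, 110.1, 99.4, 4.5) 0.02096237198463699
station 0.11 3524 (528.0, 383.1, 74.0, 56.1, 50.4) 0.12076131338038518
station 0.145 1012 (527.3, 383.3, 13.4, 51.3, 49.9) 0.1567687363831053
spot (542.2, 241.0, 74.0, 88.4, 74.9) 1076
[0.472 0.429 0.384]
t 2.9 at [0.5269 0.3839 0.2608] psi 49.7 q5,q7 [0.09 0.09] op 1.0 F [-0.1  1.1  0.6]
(0.5275, 0.3828, 0.151, 49.5) dp [-1.3, -0.4, 109.8] tw [0.0, -0.001, 0.003]
line x= [0.09990617 0.62497637] 0.0004293090223785149 [[ 0.61051227 -0.1451104   0.07      ]
 [ 0.5879042  -0.36883713  0.07      ]]
```

View pics/w1.png

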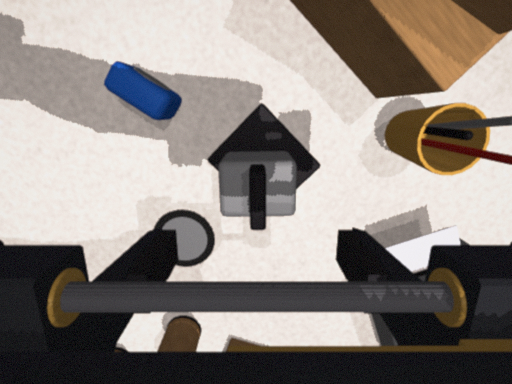

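The wrist view shows the rib at (258,195). It measures (0.5273, 0.3832) with its top at z 0.157, and the closing yaw is 49.9°. The head has to turn 45.5° clockwise. I'll descend and grip.

Emit:
{"method": "step_arm", "body": {"motion": [{"dp":[-1,0,40],"twist":[0,0,0],"hand":1},{"dp":[-1,0,80],"twist":[0,0,0],"hand":1},{"dp":[-1,0,110],"twist":[0,0,0],"hand":1},{"dp":[-1,0,110],"twist":[0,0,0],"hand":1},{"dp":[-1,0,110],"twist":[0,0,0],"hand":-0.4}], "force": 25}}

```text
clock: 3.58
tool_pos: [0.529, 0.3832, 0.152]
eef_rot: [0.346, 0.938, 0.001, 0.0]
contact_force: [0.5, -0.1, 1.2]
opening: 0.909
finger_force: 0.0
```

Emit:
{"method": "step_arm", "body": {"motion": [{"dp":[0,0,0],"twist":[0,0,0],"hand":-1},{"dp":[0,0,0],"twist":[0,0,0],"hand":-1},{"dp":[0,0,0],"twist":[0,0,0],"hand":-1},{"dp":[0,0,0],"twist":[0,0,0],"hand":-1},{"dp":[0,0,0],"twist":[0,0,0],"hand":-1}]}}

```text
clock: 4.2
tool_pos: [0.5286, 0.3823, 0.1507]
eef_rot: [0.346, 0.938, 0.0, -0.0]
contact_force: [-0.1, 0.8, 0.8]
opening: 0.344
finger_force: 0.0
```

Emit:
{"method": "step_arm", "body": {"motion": [{"dp":[1,0,0],"twist":[0,0,0],"hand":-1},{"dp":[1,0,0],"twist":[0,0,0],"hand":-1},{"dp":[1,0,0],"twist":[0,0,0],"hand":-1},{"dp":[1,0,0],"twist":[0,0,0],"hand":-1}]}}

```text
clock: 4.7
tool_pos: [0.5281, 0.3837, 0.1507]
eef_rot: [0.346, 0.938, 0.001, 0.0]
contact_force: [2.0, 3.2, -3.4]
opening: 0.153
finger_force: 25.0
```

Emit:
{"method": "step_arm", "body": {"motion": [{"dp":[0,0,0],"twist":[0,0,0.16],"hand":-1},{"dp":[0,0,0],"twist":[0,0,0.32],"hand":-1},{"dp":[0,0,0],"twist":[0,0,0.48],"hand":-1},{"dp":[0,0,0],"twist":[0,0,0.64],"hand":-1},{"dp":[0,0,0],"twist":[0,0,0.795],"hand":-1}]}}

```text
clock: 5.32
tool_pos: [0.5282, 0.3837, 0.1507]
eef_rot: [0.684, 0.73, 0.001, -0.0]
contact_force: [2.3, 3.0, -2.9]
opening: 0.152
finger_force: 25.0
```

Emit:
{"method": "step_arm", "body": {"motion": [{"dp":[0,0,0],"twist":[0,0,0],"hand":-1},{"dp":[0,0,0],"twist":[0,0,0],"hand":-1}]}}

```text
clock: 5.58
tool_pos: [0.5282, 0.3837, 0.1508]
eef_rot: [0.681, 0.732, 0.001, -0.0]
contact_force: [4.7, 3.9, -4.4]
opening: 0.154
finger_force: 25.0
```

```bash
python3 - <<'E'
from h import *
to((.5275,.3828,.151,4.4))
E
```

```text
t 5.58 at [0.5282 0.3837 0.1508] psi 4.1 q5,q7 [-0.14 -0.51] op 0.15 F [ 4.7  3.9 -4.4]
(0.5275, 0.3828, 0.151, 4.4) dp [-0.9, -0.7, -0.2] tw [0.001, -0.001, -0.005]
```

Emit:
{"method": "step_arm", "body": {"motion": [{"dp":[0,0,0],"twist":[0,0,0],"hand":1},{"dp":[0,0,0],"twist":[0,0,0],"hand":1},{"dp":[0,0,0],"twist":[0,0,0],"hand":1},{"dp":[0,0,0],"twist":[0,0,0],"hand":1},{"dp":[0,0,0],"twist":[0,0,0],"hand":1}]}}

```text
clock: 6.2
tool_pos: [0.5278, 0.3829, 0.1507]
eef_rot: [0.682, 0.731, -0.0, -0.0]
contact_force: [-0.5, 0.3, 1.0]
opening: 0.7
finger_force: 0.0
```

Emit:
{"method": "step_arm", "body": {"motion": [{"dp":[0,0,-50],"twist":[0,0,0],"hand":1},{"dp":[0,0,-110],"twist":[0,0,0],"hand":1},{"dp":[0,0,-110],"twist":[0,0,0],"hand":1},{"dp":[0,0,-110],"twist":[0,0,0],"hand":1}]}}

```text
clock: 6.7
tool_pos: [0.5274, 0.3828, 0.2605]
eef_rot: [0.682, 0.731, -0.0, -0.0]
contact_force: [0.2, -0.4, -1.1]
opening: 1.003
finger_force: 0.0
```

```bash
cat >> h.py <<'E'
def head(c,P):
    X,Y,Z=np.moveaxis(P,-1,0);near=(abs(X-.527)<.08)&(abs(Y-.383)<.08)
    for a,b in((.012,.035),(.11,.135),(.145,.17)):
        m=near&(Z>a)&(Z<b); print('station',a,m.sum(),mid(P[m][:,:2]) if m.sum()>3 else '')
def spot(c,P):
    X,Y,Z=np.moveaxis(P,-1,0);g=c['pixels'].max(-1)
    m=(abs(X-.538)<.06)&(abs(Y-.235)<.06)&(abs(Z)<.012)&(g<130)
    if m.sum()>20: print('spot',mid(P[m][:,:2]),m.sum(),cv2.minEnclosingCircle(P[m][:,:2].astype(np.float32)*1000))
E
python3 - <<'E'
from h import *
c,T=snap('wrist');P=cloud(c,T);head(c,P);spot(c,P)
to((.46,.1,.26,-55),(.432,-.0695,.26,-140))
E
```

```text
station 0.012 3273 (527.3, 395.7, 110.3, 99.1, 4.1)
station 0.11 3530 (528.3, 383.1, 74.1, 56.6, 4.4)
station 0.145 1029 (528.2, 383.7, 14.0, 51.1, 4.5)
spot (540.1, 242.8, 87.8, 71.9, 3.9) 1982 ((540.2574462890625, 233.93809509277344), 45.11540603637695)
t 6.75 at [0.5269 0.3826 0.2596] psi 4.0 q5,q7 [-0.12 -0.52] op 1.0 F [-0.9 -0.5  0.4]
(0.46, 0.1, 0.26, -55) dp [-277.3, -86.3, 0.1] tw [-0.001, 0.002, 1.029]
(0.432, -0.0695, 0.26, -140) dp [-444.4, -126.0, 0.3] tw [0.001, 0.003, 2.513]
```

Emit:
{"method": "step_arm", "body": {"motion": [{"dp":[-270,-80,0],"twist":[0,0,0.9],"hand":1},{"dp":[-270,-80,0],"twist":[0,0,0.9],"hand":1},{"dp":[-270,-80,0],"twist":[0,0,0.9],"hand":1},{"dp":[-270,-80,0],"twist":[0,0,0.9],"hand":1},{"dp":[-270,-80,0],"twist":[0,0,0.9],"hand":1}]}}

```text
clock: 7.38
tool_pos: [0.4645, 0.1042, 0.2597]
eef_rot: [0.934, 0.357, -0.002, 0.0]
contact_force: [0.4, -0.0, 0.1]
opening: 1.0
finger_force: 0.0
```

```bash
python3 - <<'E'
from h import *
to((.432,-.0695,.24,-90),(.432,-.0695,.24,-140))
c,T=snap('wrist');save(c,'w2');P=cloud(c,T);spot(c,P);print(*cans(c,P,[(.432,-.07),(.623,-.002),(.652,.124)]),sep='\n')
c,T=snap('top');P=cloud(c,T);spot(c,P);print(*cans(c,P,[(.432,-.07),(.623,-.002),(.652,.124)]),sep='\n')
E
```

```text
t 7.38 at [0.4645 0.1042 0.2597] psi -48.2 q5,q7 [-0.31 -0.83] op 1.0 F [ 0.4 -0.   0.1]
(0.432, -0.0695, 0.24, -90) dp [-140.0, 107.8, 20.2] tw [0.001, 0.004, 0.73]
(0.432, -0.0695, 0.24, -140) dp [-140.0, 107.8, 20.2] tw [0.003, 0.004, 1.603]
spot (540.1, 233.4, 89.3, 88.5, 57.0) 2181 ((539.9296875, 233.50323486328125), 45.02363586425781)
(np.float64(0.0792), array([ 0.4364, -0.0496]), 11.9, 153, 0, array([0., 0.]), np.float64(0.0))
(np.float64(0.0941), array([ 0.6251, -0.0031]), 28.5, 2659, 563, array([-0.0057, -0.0099]), np.float64(-120.2))
(np.float64(0.1084), array([0.6515, 0.1221]), 27.8, 2397, 839, array([ 0.0003, -0.0119]), np.float64(-88.5))
(np.float64(0.0822), array([ 0.432 , -0.0692]), 27.3, 249, 52, array([ 0.0035, -0.0126]), np.float64(-74.4))
(np.float64(0.0961), array([ 0.6234, -0.0024]), 27.7, 237, 56, array([-0.0066, -0.0098]), np.float64(-123.7))
(np.float64(0.1104), array([0.6516, 0.1238]), 28.2, 238, 51, array([-0.0014, -0.0133]), np.float64(-96.2))
```

View pics/w2.png

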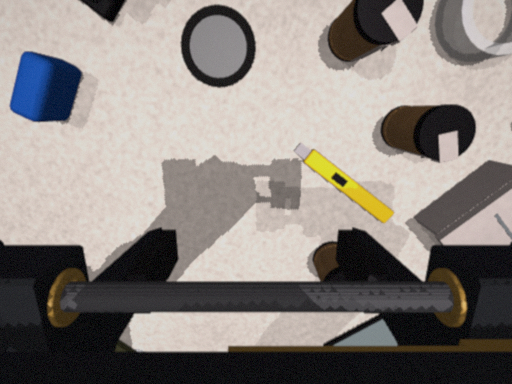

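Emit:
{"method": "step_arm", "body": {"motion": [{"dp":[-140,108,10],"twist":[0,0,0.9],"hand":1},{"dp":[-140,108,10],"twist":[0,0,0.9],"hand":1},{"dp":[-140,108,10],"twist":[0,0,0.9],"hand":1},{"dp":[-140,108,10],"twist":[0,0,0.9],"hand":1},{"dp":[-140,108,10],"twist":[0,0,0.9],"hand":1}]}}

```text
clock: 8.1
tool_pos: [0.436, -0.0658, 0.2498]
eef_rot: [0.997, -0.082, -0.001, -0.0]
contact_force: [0.5, 0.2, -0.3]
opening: 1.003
finger_force: 0.0
```

Emit:
{"method": "step_arm", "body": {"motion": [{"dp":[0,0,0],"twist":[0,0,0.7],"hand":1},{"dp":[0,0,0],"twist":[0,0,0.7],"hand":1},{"dp":[0,0,0],"twist":[0,0,0.7],"hand":1},{"dp":[0,0,0],"twist":[0,0,0.7],"hand":1},{"dp":[0,0,0],"twist":[0,0,0.7],"hand":1}]}}

```text
clock: 8.72
tool_pos: [0.4361, -0.065, 0.2497]
eef_rot: [0.91, -0.415, -0.001, 0.001]
contact_force: [-0.1, -0.5, 0.3]
opening: 0.999
finger_force: 0.0
```

```bash
cat >> h.py <<'E'
def can(c,P,gx,gy,h,rad=.045):
    X,Y,Z=np.moveaxis(P,-1,0);m=(np.hypot(X-gx,Y-gy)<rad)&(abs(Z-h)<.006)
    if m.sum()<30: return None
    cc,rr=cv2.minEnclosingCircle(P[m][:,:2].astype(np.float32)*1000);g=c['pixels'].min(-1)
    w=m&(g>100);q=P[w][:,:2]*1000;d=q.mean(0)-cc;a=np.degrees(np.arctan2(d[1],d[0]))
    b=cv2.minAreaRect(q.astype(np.float32));ang=b[2]+90*np.round((a-b[2])/90)
    return 'n',m.sum(),'z',round(np.nanmedian(Z[m]),4),'c',np.round(cc,1),'r',round(rr,1),'strip',len(q),np.round(b[1],1),'yaw',round(a,1),'rectyaw',round(ang,1)
E
python3 - <<'E'
from h import *
c,T=snap('wrist');save(c,'w3');P=cloud(c,T);print(can(c,P,.432,-.0695,.08))
c,T=snap('top');P=cloud(c,T)
for a in((.432,-.0695,.082),(.6234,-.002,.096),(.652,.124,.110)):print(can(c,P,*a))
to((.432,-.0695,.055,-140))
E
```

```text
('n', np.int64(2152), 'z', np.float64(0.0793), 'c', array([434.5, -71.3]), 'r', 28.5, 'strip', 528, array([25.2, 54.2]), 'yaw', np.float64(-74.3), 'rectyaw', np.float64(-80.1))
None
('n', np.int64(234), 'z', np.float64(0.0938), 'c', array([623.5,  -2.4]), 'r', 27.8, 'strip', 61, array([30.4, 47.8]), 'yaw', np.float64(-119.4), 'rectyaw', np.float64(-91.6))
('n', np.int64(246), 'z', np.float64(0.1076), 'c', array([652. , 123.8]), 'r', 28.2, 'strip', 58, array([30.1, 32.9]), 'yaw', np.float64(-95.0), 'rectyaw', np.float64(-100.8))
t 8.82 at [ 0.4361 -0.0654  0.2501] psi -139.0 q5,q7 [-0.71 -1.58] op 1.0 F [0.  0.8 0.3]
(0.432, -0.0695, 0.055, -140) dp [0.6, 5.6, 195.1] tw [0.001, 0.001, 0.017]
```

View pics/w3.png

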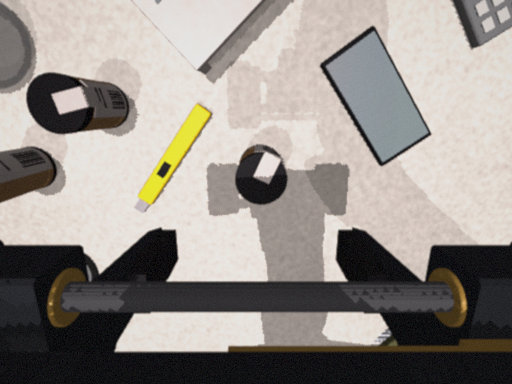

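```bash
cat >> h.py <<'E'
def can(c,P,gx,gy,h,rad=.045):
    X,Y,Z=np.moveaxis(P,-1,0);m=(np.hypot(X-gx,Y-gy)<rad)&(abs(Z-h)<.005)
    if m.sum()<30: return None
    k=3 if m.sum()>800 else 0
    if k: m=cv2.morphologyEx(m.astype(np.uint8),cv2.MORPH_OPEN,np.ones((5,5)))>0
    q=P[m][:,:2]*1000;cc=q.mean(0);g=c['pixels'].min(-1)
    w=m&(g>100)&(np.hypot(X*1000-cc[0],Y*1000-cc[1])<25)
    n,l,st,_=cv2.connectedComponentsWithStats(w.astype(np.uint8));w=l==1+np.argmax(st[1:,4])
    s=P[w][:,:2]*1000;d=s.mean(0)-cc;a=np.degrees(np.arctan2(d[1],d[0]))
    b=cv2.minAreaRect(s.astype(np.float32));ang=b[2]+90*np.round((a-b[2])/90)
    e=cv2.minAreaRect(q.astype(np.float32))
    return 'z',round(np.nanmedian(Z[m]),4),'c',np.round(cc,1),np.round(e[0],1),np.round(e[1],1),'strip',len(s),np.round(b[1],1),'yaw',round(a,1),'rectyaw',round(ang,1)
E
python3 - <<'E'
from h import *
c,T=snap('wrist');P=cloud(c,T);print(can(c,P,.434,-.0705,.08));print(can(c,P,.624,-.0025,.094))
c,T=snap('top');P=cloud(c,T)
for a in((.433,-.0695,.08),(.6234,-.002,.094),(.652,.124,.108)):print(can(c,P,*a))
to((.4335,-.0705,.055,-140))
E
```

```text
('z', np.float64(0.0794), 'c', array([434.9, -71.1]), array([434.5, -70.3]), array([53.5, 54.4]), 'strip', 455, array([19.2, 26.5]), 'yaw', np.float64(-76.8), 'rectyaw', np.float64(-74.3))
('z', np.float64(0.0936), 'c', array([625.2,  -4.4]), array([625.5,  -3. ]), array([55.3, 54.7]), 'strip', 631, array([28.5, 19.1]), 'yaw', np.float64(-127.8), 'rectyaw', np.float64(-124.7))
None
('z', np.float64(0.0934), 'c', array([623.1,  -2.2]), array([623.5,  -1.5]), array([51.9, 54.6]), 'strip', 52, array([26.3, 18.9]), 'yaw', np.float64(-126.9), 'rectyaw', np.float64(-122.1))
('z', np.float64(0.1075), 'c', array([651., 124.]), array([650.9, 123.5]), array([53.4, 54.5]), 'strip', 49, array([28. , 16.9]), 'yaw', np.float64(-96.4), 'rectyaw', np.float64(-99.6))
t 8.93 at [ 0.4361 -0.0657  0.2504] psi -139.1 q5,q7 [-0.71 -1.58] op 1.0 F [ 0.3 -0.4 -0.4]
(0.4335, -0.0705, 0.055, -140) dp [2.1, 5.0, 195.4] tw [0.0, 0.001, 0.015]
```

Emit:
{"method": "step_arm", "body": {"motion": [{"dp":[2.5,4,60],"twist":[0,0,0],"hand":1},{"dp":[2.5,4,120],"twist":[0,0,0],"hand":1},{"dp":[2.5,4,165],"twist":[0,0,0],"hand":1},{"dp":[2.5,4,195],"twist":[0,0,0],"hand":1},{"dp":[2.5,4,195],"twist":[0,0,0],"hand":1}], "force": 20}}

```text
clock: 9.55
tool_pos: [0.4365, -0.071, 0.0563]
eef_rot: [0.909, -0.417, -0.003, 0.0]
contact_force: [0.7, -0.6, 0.4]
opening: 1.003
finger_force: 0.0
```

Emit:
{"method": "step_arm", "body": {"motion": [{"dp":[0,0,0],"twist":[0,0,0],"hand":-1},{"dp":[0,0,0],"twist":[0,0,0],"hand":-1},{"dp":[0,0,0],"twist":[0,0,0],"hand":-1},{"dp":[0,0,0],"twist":[0,0,0],"hand":-1},{"dp":[0,0,0],"twist":[0,0,0],"hand":-1}]}}

```text
clock: 10.18
tool_pos: [0.4369, -0.0712, 0.0582]
eef_rot: [0.909, -0.417, -0.001, 0.001]
contact_force: [-0.7, -1.3, 6.7]
opening: 0.605
finger_force: 20.0
```

Emit:
{"method": "step_arm", "body": {"motion": [{"dp":[0,0,0],"twist":[0,0,0],"hand":-1},{"dp":[0,0,-50],"twist":[0,0,0],"hand":-1},{"dp":[0,0,-100],"twist":[0,0,0],"hand":-1},{"dp":[0,0,-125],"twist":[0,0,0],"hand":-1},{"dp":[0,0,-125],"twist":[0,0,0],"hand":-1}]}}

```text
clock: 10.8
tool_pos: [0.4382, -0.0707, 0.1836]
eef_rot: [0.909, -0.416, -0.0, 0.0]
contact_force: [-0.5, -0.2, -3.3]
opening: 0.606
finger_force: 20.0
```

```bash
python3 - <<'E'
from h import *
to((.4345,-.0705,.055,-140),(.5398,.2336,.18,-110))
E
```

```text
t 10.8 at [ 0.4382 -0.0707  0.1836] psi -139.2 q5,q7 [-0.81 -1.52] op 0.61 F [-0.5 -0.2 -3.3]
(0.4345, -0.0705, 0.055, -140) dp [-2.5, 2.6, 128.6] tw [0.001, 0.001, 0.014]
(0.5398, 0.2336, 0.18, -110) dp [-164.1, -275.7, 3.5] tw [0.001, 0.001, -0.51]
```

Emit:
{"method": "step_arm", "body": {"motion": [{"dp":[-164,-275,3],"twist":[0,0,-0.74],"hand":-1},{"dp":[-164,-275,3],"twist":[0,0,-0.74],"hand":-1},{"dp":[-164,-275,3],"twist":[0,0,-0.74],"hand":-1},{"dp":[-164,-275,3],"twist":[0,0,-0.74],"hand":-1},{"dp":[-164,-275,3],"twist":[0,0,-0.74],"hand":-1}]}}

```text
clock: 11.42
tool_pos: [0.5358, 0.2274, 0.1774]
eef_rot: [0.998, -0.059, -0.004, -0.0]
contact_force: [0.8, -0.0, -2.0]
opening: 0.608
finger_force: 20.0
```

Emit:
{"method": "step_arm", "body": {"motion": [{"dp":[0,0,0],"twist":[0,0,-0.74],"hand":-1},{"dp":[0,0,0],"twist":[0,0,-0.74],"hand":-1},{"dp":[0,0,0],"twist":[0,0,-0.74],"hand":-1},{"dp":[0,0,0],"twist":[0,0,-0.74],"hand":-1},{"dp":[0,0,0],"twist":[0,0,-0.74],"hand":-1}]}}

```text
clock: 12.05
tool_pos: [0.5354, 0.2253, 0.1777]
eef_rot: [0.953, 0.304, -0.003, -0.002]
contact_force: [-0.0, -0.1, -2.3]
opening: 0.609
finger_force: 20.0
```

Emit:
{"method": "step_arm", "body": {"motion": [{"dp":[0,0,0],"twist":[0,0,-0.74],"hand":-1},{"dp":[0,0,0],"twist":[0,0,-0.74],"hand":-1},{"dp":[0,0,0],"twist":[0,0,-0.74],"hand":-1},{"dp":[0,0,0],"twist":[0,0,-0.74],"hand":-1},{"dp":[0,0,0],"twist":[0,0,-0.74],"hand":-1}]}}

```text
clock: 12.68
tool_pos: [0.5358, 0.2252, 0.1785]
eef_rot: [0.779, 0.627, -0.002, -0.002]
contact_force: [-0.1, -0.8, -2.0]
opening: 0.608
finger_force: 20.0
```

Emit:
{"method": "step_arm", "body": {"motion": [{"dp":[0,0,0],"twist":[0,0,-0.74],"hand":-1},{"dp":[0,0,0],"twist":[0,0,-0.74],"hand":-1},{"dp":[0,0,0],"twist":[0,0,-0.74],"hand":-1},{"dp":[0,0,0],"twist":[0,0,-0.74],"hand":-1},{"dp":[0,0,0],"twist":[0,0,-0.74],"hand":-1}]}}

```text
clock: 13.3
tool_pos: [0.536, 0.2251, 0.1788]
eef_rot: [0.5, 0.866, -0.001, -0.003]
contact_force: [-0.1, 0.3, -2.9]
opening: 0.606
finger_force: 20.0
```

```bash
python3 - <<'E'
from h import *
c,T=snap('wrist');save(c,'w4');P=cloud(c,T);X,Y,Z=np.moveaxis(P,-1,0)
m=(np.hypot(X-.5398,Y-.2336)<.06)&(Z>.1);print(m.sum(),np.nanpercentile(Z[m],[5,50,95]) if m.any() else 0)
print(can(c,P,.5398,.2336,np.nanpercentile(Z[m],70)))
to((.5398,.2336,.062,30.3))
E
```

```text
65054 [0.17487755 0.23943131 0.25916496]
('z', np.float64(0.244), 'c', array([549.8, 258.3]), array([531.5, 245.8]), array([87.8, 19.7]), 'strip', 9, array([2.1, 1.3]), 'yaw', np.float64(-115.0), 'rectyaw', np.float64(-148.9))
t 13.35 at [0.5361 0.2252 0.1789] psi 29.9 q5,q7 [ 0.12 -0.06] op 0.61 F [-0.7  0.4 -1.8]
(0.5398, 0.2336, 0.062, 30.3) dp [5.1, 7.9, 116.9] tw [-0.004, -0.003, -0.007]
```

View pics/w4.png

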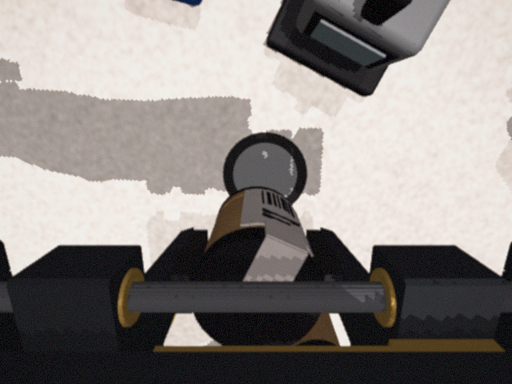

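Emit:
{"method": "step_arm", "body": {"motion": [{"dp":[7.5,7.5,40],"twist":[0.004,0.003,0],"hand":-1},{"dp":[7.5,7.5,80],"twist":[0.004,0.003,0],"hand":-1},{"dp":[7.5,7.5,108],"twist":[0.004,0.003,0],"hand":-1},{"dp":[7.5,7.5,113],"twist":[0.004,0.003,0],"hand":-1},{"dp":[7.5,7.5,113],"twist":[0.004,0.003,0],"hand":-1}]}}

```text
clock: 13.98
tool_pos: [0.5389, 0.2359, 0.0668]
eef_rot: [0.499, 0.867, -0.002, -0.004]
contact_force: [0.1, 0.6, -1.6]
opening: 0.609
finger_force: 20.0
```

```bash
cat >> h.py <<'E'
def held(h,gx=.5398,gy=.2336):
    for n in('top','scene','wrist'):
        c,T=snap(n);P=cloud(c,T)
        try: print(n,can(c,P,gx,gy,h,.036))
        except Exception as e: print(n,e)
E
python3 - <<'E'
from h import *
to((.5387,.2355,.0592,30.3))
held(.087)
E
```

```text
t 13.97 at [0.5389 0.2359 0.0668] psi 30.2 q5,q7 [ 0.14 -0.09] op 0.61 F [ 0.1  0.6 -1.6]
(0.5387, 0.2355, 0.0592, 30.3) dp [-0.3, -0.3, 7.6] tw [-0.007, -0.005, -0.002]
top None
scene attempt to get argmax of an empty sequence
wrist ('z', np.float64(0.0887), 'c', array([538.7, 236.8]), array([543.6, 235.9]), array([63.2, 55. ]), 'strip', 1909, array([18.4, 22.8]), 'yaw', np.float64(89.7), 'rectyaw', np.float64(96.0))
```

Emit:
{"method": "step_arm", "body": {"motion": [{"dp":[-0.3,-0.5,4],"twist":[-0.007,-0.005,0],"hand":-1},{"dp":[-0.3,-0.5,7.5],"twist":[-0.007,-0.005,0],"hand":-1},{"dp":[-0.3,-0.5,7.5],"twist":[-0.007,-0.005,0],"hand":-1}]}}

```text
clock: 14.5
tool_pos: [0.538, 0.2351, 0.0587]
eef_rot: [0.498, 0.867, -0.0, -0.001]
contact_force: [-0.1, -0.1, -2.2]
opening: 0.609
finger_force: 20.0
```

Emit:
{"method": "step_arm", "body": {"motion": [{"dp":[0,0,0],"twist":[0,0,0],"hand":1},{"dp":[0,0,0],"twist":[0,0,0],"hand":1},{"dp":[0,0,0],"twist":[0,0,0],"hand":1},{"dp":[0,0,0],"twist":[0,0,0],"hand":1},{"dp":[0,0,0],"twist":[0,0,0],"hand":1}]}}

```text
clock: 15.12
tool_pos: [0.5383, 0.2352, 0.059]
eef_rot: [0.498, 0.867, 0.0, -0.0]
contact_force: [0.4, -0.8, -0.8]
opening: 1.004
finger_force: 0.0
```

Emit:
{"method": "step_arm", "body": {"motion": [{"dp":[0,0,-60],"twist":[0,0,0],"hand":1},{"dp":[0,0,-120],"twist":[0,0,0],"hand":1},{"dp":[0,0,-180],"twist":[0,0,0],"hand":1},{"dp":[0,0,-190],"twist":[0,0,0],"hand":1},{"dp":[0,0,-190],"twist":[0,0,0],"hand":1}]}}

```text
clock: 15.75
tool_pos: [0.5383, 0.235, 0.2492]
eef_rot: [0.498, 0.867, 0.0, -0.0]
contact_force: [0.1, -0.7, -0.1]
opening: 1.002
finger_force: 0.0
```

```bash
python3 - <<'E'
from h import *
held(.081)
c,T=snap('wrist');save(c,'w5');P=cloud(c,T);head(c,P);spot(c,P)
to((.5398,.2336,.059,30.3))
E
```

```text
top attempt to get argmax of an empty sequence
scene ('z', np.float64(0.0805), 'c', array([540.3, 232.1]), array([540.5, 233.9]), array([53.6, 58.2]), 'strip', 9, array([10.1, 16.7]), 'yaw', np.float64(94.3), 'rectyaw', np.float64(121.4))
wrist ('z', np.float64(0.0793), 'c', array([539.2, 232.8]), array([539.4, 231.9]), array([54.3, 54.5]), 'strip', 440, array([18.6, 26.3]), 'yaw', np.float64(92.1), 'rectyaw', np.float64(94.4))
station 0.012 2499 (528.3, 381.6, 110.0, 73.5, 4.4)
station 0.11 5011 (528.3, 381.3, 74.3, 56.4, 4.6)
station 0.145 1344 (528.7, 375.0, 14.4, 36.8, 3.8)
spot (535.6, 241.7, 90.3, 71.9, 27.0) 1554 ((539.687255859375, 233.6826171875), 45.30516052246094)
t 15.95 at [0.5374 0.2346 0.247 ] psi 30.3 q5,q7 [ 0.1  -0.06] op 1.0 F [-0.   0.4  0.1]
(0.5398, 0.2336, 0.059, 30.3) dp [-2.3, 2.4, 188.0] tw [-0.004, -0.001, 0.0]
```

Can1 stands on the spot within about 1.5 mm, label yaw 94.4° against the 94.4° wanted. It was released more than 1 s ago, so I'll regrasp it.

Emit:
{"method": "step_arm", "body": {"motion": [{"dp":[-3,0.5,60],"twist":[0,0,0],"hand":1},{"dp":[-3,0.5,110],"twist":[0,0,0],"hand":1},{"dp":[-3,0.5,160],"twist":[0,0,0],"hand":1},{"dp":[-3,0.5,188],"twist":[0,0,0],"hand":1},{"dp":[-3,0.5,188],"twist":[0,0,0],"hand":1}]}}

```text
clock: 16.58
tool_pos: [0.5379, 0.2319, 0.0578]
eef_rot: [0.497, 0.867, -0.003, -0.002]
contact_force: [-0.6, 0.0, 0.4]
opening: 0.997
finger_force: 0.0
```

Emit:
{"method": "step_arm", "body": {"motion": [{"dp":[0,0,0],"twist":[0,0,0],"hand":-1},{"dp":[0,0,0],"twist":[0,0,0],"hand":-1},{"dp":[0,0,0],"twist":[0,0,0],"hand":-1},{"dp":[0,0,0],"twist":[0,0,0],"hand":-1},{"dp":[0,0,0],"twist":[0,0,0],"hand":-1}]}}

```text
clock: 17.2
tool_pos: [0.5402, 0.2328, 0.0618]
eef_rot: [0.498, 0.867, 0.0, -0.0]
contact_force: [-1.4, -1.2, 6.6]
opening: 0.607
finger_force: 20.0
```

Emit:
{"method": "step_arm", "body": {"motion": [{"dp":[0,0,0],"twist":[0,0,0],"hand":-1},{"dp":[0,0,-50],"twist":[0,0,0],"hand":-1},{"dp":[0,0,-100],"twist":[0,0,0],"hand":-1},{"dp":[0,0,-145],"twist":[0,0,0],"hand":-1},{"dp":[0,0,-145],"twist":[0,0,0],"hand":-1}]}}

```text
clock: 17.82
tool_pos: [0.5423, 0.2337, 0.2093]
eef_rot: [0.498, 0.867, 0.003, 0.002]
contact_force: [-0.1, 0.1, -3.0]
opening: 0.605
finger_force: 20.0
```

```bash
python3 - <<'E'
from h import *
to((.5393,.2323,.2,30.3),(.591,-.34,.2,-5.7))
E
```

```text
t 17.82 at [0.5423 0.2337 0.2093] psi 30.3 q5,q7 [ 0.12 -0.07] op 0.61 F [-0.1  0.1 -3. ]
(0.5393, 0.2323, 0.2, 30.3) dp [0.3, -3.4, 9.3] tw [0.007, -0.0, -0.0]
(0.591, -0.34, 0.2, -5.7) dp [-520.0, -247.4, 7.3] tw [0.007, -0.003, 0.628]
```

Emit:
{"method": "step_arm", "body": {"motion": [{"dp":[-265,-126,0],"twist":[0,0,0],"hand":-1},{"dp":[-265,-126,0],"twist":[0,0,0],"hand":-1},{"dp":[-265,-126,0],"twist":[0,0,0],"hand":-1},{"dp":[-265,-126,0],"twist":[0,0,0],"hand":-1},{"dp":[-265,-126,0],"twist":[0,0,0],"hand":-1}]}}

```text
clock: 18.45
tool_pos: [0.5639, -0.0635, 0.2039]
eef_rot: [0.499, 0.867, -0.001, -0.002]
contact_force: [1.0, 0.9, -3.0]
opening: 0.608
finger_force: 20.0
```

Emit:
{"method": "step_arm", "body": {"motion": [{"dp":[-255,-121,7],"twist":[0,0,0.628],"hand":-1},{"dp":[-255,-121,7],"twist":[0,0,0.628],"hand":-1},{"dp":[-255,-121,7],"twist":[0,0,0.628],"hand":-1},{"dp":[-255,-121,7],"twist":[0,0,0.628],"hand":-1},{"dp":[-255,-121,7],"twist":[0,0,0.628],"hand":-1}]}}

```text
clock: 19.08
tool_pos: [0.5871, -0.3454, 0.1961]
eef_rot: [0.743, 0.669, -0.002, -0.001]
contact_force: [1.0, 0.0, -2.6]
opening: 0.609
finger_force: 20.0
```

```bash
python3 - <<'E'
from h import *
to((.591,-.34,.2,-5.7),(.591,-.34,.133,-5.7))
c,T=snap('wrist');save(c,'w6');P=cloud(c,T);X,Y,Z=np.moveaxis(P,-1,0)
sh=(abs(X-.6)<.1)&(abs(Y+.25)<.17)
m=sh&(abs(Z-.07)<.006);m=cv2.morphologyEx(m.astype(np.uint8),cv2.MORPH_OPEN,np.ones((5,5)))>0
q=P[m][:,:2];print(m.sum(),np.nanmedian(Z[m]),mid(q));n=np.array([np.cos(np.radians(-5.7)),np.sin(np.radians(-5.7))]);tt=np.array([-n[1],n[0]])
print('normal ext',np.percentile(q@n,[.5,99.5]),'along',np.percentile(q@tt,[.5,99.5]), 'line n', np.array([.591,-.34])@n,'along',np.array([.591,-.34])@tt)
c,T=snap('top');P=cloud(c,T)
for a in((.6234,-.002,.094),(.652,.124,.108)):print(can(c,P,*a))
E
```

```text
t 19.07 at [ 0.5871 -0.3454  0.1961] psi -6.0 q5,q7 [0.03 0.33] op 0.61 F [ 1.   0.  -2.6]
(0.591, -0.34, 0.2, -5.7) dp [5.8, 3.3, -3.9] tw [-0.004, 0.002, -0.005]
(0.591, -0.34, 0.133, -5.7) dp [5.9, 3.6, 63.1] tw [-0.004, 0.002, -0.005]
30682 0.06914243929472734 (596.0, -288.2, 186.7, 124.6, 84.3)
normal ext [0.5602437  0.68355436] along [-0.31658789 -0.13572875] line n 0.6218465567599221 along -0.2796209216883263
('z', np.float64(0.0937), 'c', array([623.7,  -1.9]), array([624.1,  -1.6]), array([51.8, 53.9]), 'strip', 50, array([26.5, 18.3]), 'yaw', np.float64(-128.4), 'rectyaw', np.float64(-123.4))
('z', np.float64(0.1075), 'c', array([651.4, 124.5]), array([650.7, 124.4]), array([53.9, 54. ]), 'strip', 45, array([25.5, 16.8]), 'yaw', np.float64(-96.8), 'rectyaw', np.float64(-101.0))
```

View pics/w6.png

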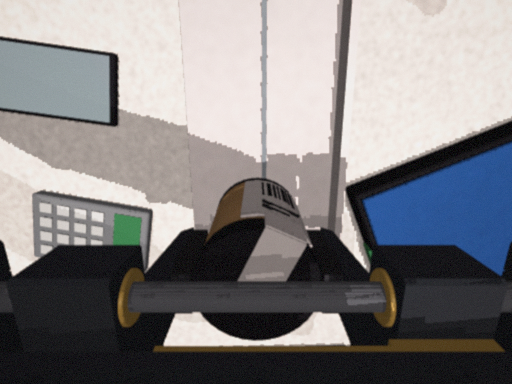

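```bash
cat >> h.py <<'E'
def line(c,P):
    """shelf middle line in world: returns polyfit x(y)"""
    X,Y,Z=np.moveaxis(P,-1,0);g=c['pixels'].max(-1).astype(np.float32);bg=cv2.medianBlur(c['pixels'].max(-1),21).astype(float)
    m=(abs(X-(.6245+.0999*Y))<.012)&(abs(Z-.07)<.008)&(Y<-.12)&(Y>-.39)&(bg-g>18)
    q=P[m]; f=np.polyfit(q[:,1],q[:,0],1)
    for _ in range(3):
        k=abs(q[:,0]-np.polyval(f,q[:,1]))<.003;f=np.polyfit(q[k,1],q[k,0],1)
    print('line n',k.sum(),f,'y',q[k,1].min(),q[k,1].max(),'x at -.25',np.polyval(f,-.25),'-.34',np.polyval(f,-.34))
E
python3 - <<'E'
from h import *
for n in('wrist','top','scene'):
    c,T=snap(n);line(c,cloud(c,T))
E
```

```text
line n 956 [0.0968282  0.62670996] y -0.3333346681141447 -0.19827342386058253 x at -.25 0.602502907956248 -.34 0.5937883700317099
line n 103 [0.09806145 0.62468104] y -0.3320168723041121 -0.13027796693499114 x at -.25 0.600165677776775 -.34 0.5913401468518419
line n 130 [0.09669287 0.62611119] y -0.36351232529580146 -0.13352429404159327 x at -.25 0.6019379748994896 -.34 0.5932356169335141
```

Emit:
{"method": "step_arm", "body": {"motion": [{"dp":[6,6,25],"twist":[-0.004,0.002,0],"hand":-1},{"dp":[6,6,50],"twist":[-0.004,0.002,0],"hand":-1},{"dp":[6,6,59],"twist":[-0.004,0.002,0],"hand":-1},{"dp":[6,6,59],"twist":[-0.004,0.002,0],"hand":-1},{"dp":[6,6,59],"twist":[-0.004,0.002,0],"hand":-1}]}}

```text
clock: 19.95
tool_pos: [0.5967, -0.3354, 0.1407]
eef_rot: [0.741, 0.671, 0.002, 0.001]
contact_force: [0.6, -0.8, -3.2]
opening: 0.604
finger_force: 20.0
```

```bash
python3 - <<'E'
from h import *
held(.152,.593,-.34)
to((.5935,-.34,.131,-5.6))
E
```

```text
top None
scene attempt to get argmax of an empty sequence
wrist ('z', np.float64(0.152), 'c', array([ 594.7, -315.3]), array([ 595.2, -319.2]), array([24.2, 66.6]), 'strip', 1, array([0., 0.]), 'yaw', np.float64(22.0), 'rectyaw', np.float64(0.0))
t 20.1 at [ 0.5965 -0.3356  0.1406] psi -5.7 q5,q7 [0.04 0.32] op 0.61 F [ 0.7  0.  -2.7]
(0.5935, -0.34, 0.131, -5.6) dp [-4.7, -2.6, 9.6] tw [0.005, -0.002, -0.001]
```

Emit:
{"method": "step_arm", "body": {"motion": [{"dp":[-4.5,-2.5,5],"twist":[0.003,-0.001,0],"hand":-1},{"dp":[-4.5,-2.5,8],"twist":[0.003,-0.001,0],"hand":-1},{"dp":[-4.5,-2.5,8],"twist":[0.003,-0.001,0],"hand":-1},{"dp":[-4.5,-2.5,8],"twist":[0.003,-0.001,0],"hand":-1}]}}

```text
clock: 20.6
tool_pos: [0.5926, -0.3397, 0.132]
eef_rot: [0.741, 0.671, 0.0, -0.001]
contact_force: [-3.6, 1.5, 4.5]
opening: 0.61
finger_force: 20.0
```

```bash
python3 - <<'E'
from h import *
to((.5935,-.34,.131,-5.6))
c,T=snap('wrist');P=cloud(c,T);X,Y,Z=np.moveaxis(P,-1,0)
m=(np.hypot(X-.5935,Y+.34)<.03)&(Z<.2);h=np.histogram(Z[m],bins=np.arange(.06,.18,.004));print(h[0].tolist())
E
```

```text
t 20.6 at [ 0.5926 -0.3397  0.132 ] psi -5.7 q5,q7 [0.04 0.32] op 0.61 F [-3.6  1.5  4.5]
(0.5935, -0.34, 0.131, -5.6) dp [-0.2, 0.9, 1.0] tw [-0.0, -0.001, -0.002]
[0, 15, 469, 103, 73, 107, 115, 122, 139, 135, 158, 176, 202, 192, 207, 301, 300, 302, 362, 310, 396, 476, 8072, 138, 0, 0, 0, 0, 0]
```

Emit:
{"method": "step_arm", "body": {"motion": [{"dp":[0,0,0],"twist":[0,0,0],"hand":1},{"dp":[0,0,0],"twist":[0,0,0],"hand":1},{"dp":[0,0,0],"twist":[0,0,0],"hand":1},{"dp":[0,0,0],"twist":[0,0,0],"hand":1},{"dp":[0,0,0],"twist":[0,0,0],"hand":1}]}}

```text
clock: 21.28
tool_pos: [0.5932, -0.3396, 0.1315]
eef_rot: [0.741, 0.671, 0.001, -0.0]
contact_force: [-0.9, 0.0, -0.3]
opening: 1.0
finger_force: 0.0
```

Emit:
{"method": "step_arm", "body": {"motion": [{"dp":[0,0,-50],"twist":[0,0,0],"hand":1},{"dp":[0,0,-100],"twist":[0,0,0],"hand":1},{"dp":[0,0,-140],"twist":[0,0,0],"hand":1},{"dp":[0,0,-140],"twist":[0,0,0],"hand":1},{"dp":[0,0,-140],"twist":[0,0,0],"hand":1}]}}

```text
clock: 21.9
tool_pos: [0.5925, -0.3395, 0.2708]
eef_rot: [0.741, 0.671, 0.0, -0.001]
contact_force: [0.0, 0.1, 0.3]
opening: 0.999
finger_force: 0.0
```

```bash
python3 - <<'E'
from h import *
held(.15,.5935,-.34)
c,T=snap('wrist');line(c,cloud(c,T))
to((.61,-.17,.27,56),(.6243,-.0025,.27,115))
E
```

```text
top ('z', np.float64(0.1493), 'c', array([ 591. , -336.6]), array([ 591.8, -336.4]), array([51.2, 53.6]), 'strip', 21, array([12.6, 19.3]), 'yaw', np.float64(33.8), 'rectyaw', np.float64(16.6))
scene ('z', np.float64(0.1507), 'c', array([ 594.4, -338.7]), array([ 592.6, -337.7]), array([54.9, 54.4]), 'strip', 24, array([11.3, 14.8]), 'yaw', np.float64(44.4), 'rectyaw', np.float64(13.5))
wrist ('z', np.float64(0.1493), 'c', array([ 592.9, -338.3]), array([ 592.5, -339.4]), array([54.8, 54.3]), 'strip', 627, array([27.4, 19. ]), 'yaw', np.float64(55.3), 'rectyaw', np.float64(59.0))
line n 680 [0.09732154 0.62699269] y -0.31252183681460777 -0.16554309410659726 x at -.25 0.6026623088095447 -.34 0.5939033701295895
t 22.1 at [ 0.5924 -0.3394  0.27  ] psi -5.7 q5,q7 [0.03 0.33] op 1.0 F [ 0.3 -0.3 -0.2]
(0.61, -0.17, 0.27, 56) dp [170.3, 0.8, 0.4] tw [-0.001, -0.004, -1.076]
(0.6243, -0.0025, 0.27, 115) dp [338.4, -1.5, 0.8] tw [0.001, -0.004, -2.106]
```

Can1 is upright on the shelf, about 1 mm off the line. On to can2.

Emit:
{"method": "step_arm", "body": {"motion": [{"dp":[290,-1,0],"twist":[0,0,-0.8],"hand":1},{"dp":[290,-1,0],"twist":[0,0,-0.8],"hand":1},{"dp":[290,-1,0],"twist":[0,0,-0.8],"hand":1},{"dp":[290,-1,0],"twist":[0,0,-0.8],"hand":1},{"dp":[290,-1,0],"twist":[0,0,-0.8],"hand":1}]}}

```text
clock: 22.72
tool_pos: [0.6205, -0.0469, 0.2714]
eef_rot: [0.418, 0.908, 0.002, -0.001]
contact_force: [0.7, -0.4, -0.1]
opening: 0.999
finger_force: 0.0
```

Emit:
{"method": "step_arm", "body": {"motion": [{"dp":[35,-35,0],"twist":[0,0,-0.7],"hand":1},{"dp":[35,-35,0],"twist":[0,0,-0.7],"hand":1},{"dp":[35,-35,0],"twist":[0,0,-0.7],"hand":1},{"dp":[35,-35,0],"twist":[0,0,-0.7],"hand":1},{"dp":[35,-35,0],"twist":[0,0,-0.7],"hand":1}]}}

```text
clock: 23.35
tool_pos: [0.5711, -0.0471, 0.2713]
eef_rot: [0.086, 0.996, 0.001, -0.0]
contact_force: [-0.6, -0.6, 0.4]
opening: 1.001
finger_force: 0.0
```

Emit:
{"method": "step_arm", "body": {"motion": [{"dp":[0,0,0],"twist":[0,0,-0.6],"hand":1},{"dp":[0,0,0],"twist":[0,0,-0.6],"hand":1},{"dp":[0,0,0],"twist":[0,0,-0.6],"hand":1},{"dp":[0,0,0],"twist":[0,0,-0.6],"hand":1},{"dp":[0,0,0],"twist":[0,0,-0.6],"hand":1}]}}

```text
clock: 23.98
tool_pos: [0.5713, -0.047, 0.2717]
eef_rot: [-0.212, 0.977, 0.001, 0.0]
contact_force: [-0.0, -0.2, -0.3]
opening: 1.0
finger_force: 0.0
```

```bash
python3 - <<'E'
from h import *
c,T=snap('wrist');P=cloud(c,T)
for a in((.6240,-.002,.094),(.652,.124,.108)):print(can(c,P,*a))
to((.6247,-.0025,.068,115))
E
```

```text
('z', np.float64(0.0934), 'c', array([624.4,  -3.9]), array([625.5,  -2.9]), array([55.3, 53.6]), 'strip', 384, array([27.6, 19.4]), 'yaw', np.float64(-123.5), 'rectyaw', np.float64(-125.1))
('z', np.float64(0.1074), 'c', array([669.7, 130. ]), array([671. , 129.4]), array([16.3, 47.7]), 'strip', 4, array([0.3, 3.2]), 'yaw', np.float64(60.2), 'rectyaw', np.float64(46.6))
t 24.02 at [ 0.5713 -0.0469  0.2718] psi 114.5 q5,q7 [0.46 1.56] op 1.0 F [ 0.1  0.4 -0.8]
(0.6247, -0.0025, 0.068, 115) dp [-66.8, 18.1, 203.9] tw [0.001, 0.001, -0.009]
```

Emit:
{"method": "step_arm", "body": {"motion": [{"dp":[-67,18,40],"twist":[0,0,0],"hand":1},{"dp":[-67,18,40],"twist":[0,0,0],"hand":1},{"dp":[-67,18,40],"twist":[0,0,0],"hand":1},{"dp":[-67,18,40],"twist":[0,0,0],"hand":1}]}}

```text
clock: 24.52
tool_pos: [0.6243, -0.0037, 0.2326]
eef_rot: [-0.213, 0.977, -0.0, 0.0]
contact_force: [-0.1, -0.5, 0.5]
opening: 1.002
finger_force: 0.0
```

```bash
python3 - <<'E'
from h import *
c,T=snap('wrist');P=cloud(c,T);print(can(c,P,.625,-.003,.094))
to((.6247,-.0025,.066,114.5))
E
```

```text
('z', np.float64(0.0935), 'c', array([624.6,  -3.6]), array([625.2,  -2.9]), array([54.2, 54.1]), 'strip', 508, array([26.9, 17.5]), 'yaw', np.float64(-122.8), 'rectyaw', np.float64(-125.1))
t 24.57 at [ 0.6244 -0.0039  0.2328] psi 114.5 q5,q7 [0.49 1.5 ] op 1.01 F [ 0.2 -0.7 -0.3]
(0.6247, -0.0025, 0.066, 114.5) dp [-0.7, 1.2, 166.8] tw [-0.0, 0.001, 0.001]
```

Emit:
{"method": "step_arm", "body": {"motion": [{"dp":[-1,0.5,55],"twist":[0,0,0],"hand":1},{"dp":[-1,0.5,110],"twist":[0,0,0],"hand":1},{"dp":[-1,0.5,150],"twist":[0,0,0],"hand":1},{"dp":[-1,0.5,166],"twist":[0,0,0],"hand":1},{"dp":[-1,0.5,166],"twist":[0,0,0],"hand":1}]}}

```text
clock: 25.2
tool_pos: [0.6255, -0.002, 0.0664]
eef_rot: [-0.213, 0.977, 0.0, 0.0]
contact_force: [-0.3, 0.2, 0.3]
opening: 1.002
finger_force: 0.0
```

Emit:
{"method": "step_arm", "body": {"motion": [{"dp":[0,0,0],"twist":[0,0,0],"hand":-1},{"dp":[0,0,0],"twist":[0,0,0],"hand":-1},{"dp":[0,0,0],"twist":[0,0,0],"hand":-1},{"dp":[0,0,0],"twist":[0,0,0],"hand":-1},{"dp":[0,0,0],"twist":[0,0,0],"hand":-1}]}}

```text
clock: 25.82
tool_pos: [0.626, -0.0015, 0.0667]
eef_rot: [-0.213, 0.977, 0.0, 0.001]
contact_force: [-0.1, -0.2, 4.4]
opening: 0.61
finger_force: 20.0
```

Emit:
{"method": "step_arm", "body": {"motion": [{"dp":[0,0,0],"twist":[0,0,0],"hand":-1},{"dp":[0,0,-50],"twist":[0,0,0],"hand":-1},{"dp":[0,0,-100],"twist":[0,0,0],"hand":-1},{"dp":[0,0,-140],"twist":[0,0,0],"hand":-1},{"dp":[0,0,-140],"twist":[0,0,0],"hand":-1}]}}

```text
clock: 26.45
tool_pos: [0.6271, -0.0011, 0.2088]
eef_rot: [-0.213, 0.977, 0.0, 0.003]
contact_force: [0.0, 0.9, -3.1]
opening: 0.607
finger_force: 20.0
```

```bash
python3 - <<'E'
from h import *
to((.625,-.003,.066,114.5),(.5398,.2336,.2,30))
E
```

```text
t 26.45 at [ 0.6271 -0.0011  0.2088] psi 114.6 q5,q7 [0.52 1.47] op 0.61 F [ 0.   0.9 -3.1]
(0.625, -0.003, 0.066, 114.5) dp [3.6, -0.8, 142.8] tw [-0.0, 0.007, 0.002]
(0.5398, 0.2336, 0.2, 30) dp [-18.4, 249.8, 8.8] tw [0.004, 0.006, 1.477]
```

Emit:
{"method": "step_arm", "body": {"motion": [{"dp":[-18,250,5],"twist":[0,0,0.82],"hand":-1},{"dp":[-18,250,5],"twist":[0,0,0.82],"hand":-1},{"dp":[-18,250,5],"twist":[0,0,0.82],"hand":-1},{"dp":[-18,250,5],"twist":[0,0,0.82],"hand":-1},{"dp":[-18,250,5],"twist":[0,0,0.82],"hand":-1}]}}

```text
clock: 27.08
tool_pos: [0.5329, 0.241, 0.1997]
eef_rot: [0.189, 0.982, 0.002, -0.002]
contact_force: [1.0, -1.1, -2.1]
opening: 0.609
finger_force: 20.0
```

Emit:
{"method": "step_arm", "body": {"motion": [{"dp":[0,0,0],"twist":[0,0,0.82],"hand":-1},{"dp":[0,0,0],"twist":[0,0,0.82],"hand":-1},{"dp":[0,0,0],"twist":[0,0,0.82],"hand":-1},{"dp":[0,0,0],"twist":[0,0,0.82],"hand":-1},{"dp":[0,0,0],"twist":[0,0,0.82],"hand":-1}]}}

```text
clock: 27.7
tool_pos: [0.5364, 0.2324, 0.1993]
eef_rot: [0.57, 0.822, -0.001, -0.001]
contact_force: [0.2, 0.5, -1.9]
opening: 0.608
finger_force: 20.0
```

Emit:
{"method": "step_arm", "body": {"motion": [{"dp":[0,0,0],"twist":[0,0,0.815],"hand":-1},{"dp":[0,0,0],"twist":[0,0,0.815],"hand":-1},{"dp":[0,0,0],"twist":[0,0,0.815],"hand":-1},{"dp":[0,0,0],"twist":[0,0,0.815],"hand":-1},{"dp":[0,0,0],"twist":[0,0,0.815],"hand":-1}]}}

```text
clock: 28.32
tool_pos: [0.5364, 0.2324, 0.1993]
eef_rot: [0.849, 0.529, -0.001, 0.0]
contact_force: [0.2, 0.5, -1.4]
opening: 0.607
finger_force: 20.0
```

```bash
python3 - <<'E'
from h import *
to((.539,.2322,.072,-26.3))
E
```

```text
t 28.32 at [0.5364 0.2324 0.1993] psi -26.2 q5,q7 [-0.18 -0.77] op 0.61 F [ 0.2  0.5 -1.4]
(0.539, 0.2322, 0.072, -26.3) dp [1.3, 2.6, 127.3] tw [-0.001, 0.003, 0.002]
```

Emit:
{"method": "step_arm", "body": {"motion": [{"dp":[1.3,2.6,50],"twist":[0,0.003,0],"hand":-1},{"dp":[1.3,2.6,100],"twist":[0,0.003,0],"hand":-1},{"dp":[1.3,2.6,123],"twist":[0,0.003,0],"hand":-1},{"dp":[1.3,2.6,123],"twist":[0,0.003,0],"hand":-1},{"dp":[1.3,2.6,123],"twist":[0,0.003,0],"hand":-1}]}}

```text
clock: 28.95
tool_pos: [0.5407, 0.2331, 0.0785]
eef_rot: [0.848, 0.53, 0.002, -0.001]
contact_force: [-0.5, -0.5, -1.7]
opening: 0.605
finger_force: 20.0
```

```bash
python3 - <<'E'
from h import *
to((.539,.2322,.069,-26.3))
c,T=snap('wrist');P=cloud(c,T);X,Y,Z=np.moveaxis(P,-1,0)
m=(np.hypot(X-.5398,Y-.2336)<.025)&(Z<.14)&(Z>.08);h=np.histogram(Z[m],bins=np.arange(.08,.14,.002));print(h[0].tolist())
zt=h[1][np.argmax(h[0])]+.001;print(zt,can(c,P,.5398,.2336,zt,.036))
E
```

```text
t 28.95 at [0.5407 0.2331 0.0785] psi -26.0 q5,q7 [-0.22 -0.73] op 0.61 F [-0.5 -0.5 -1.7]
(0.539, 0.2322, 0.069, -26.3) dp [-1.6, -1.2, 9.5] tw [0.0, -0.004, 0.005]
[0, 0, 0, 0, 0, 0, 0, 0, 0, 0, 0, 197, 6169, 691, 0, 0, 0, 0, 0, 0, 0, 0, 0, 0, 0, 5, 8, 138, 1380, 112]
0.10500000000000002 ('z', np.float64(0.105), 'c', array([542.3, 237.2]), array([538.1, 237.7]), array([51.6, 62.9]), 'strip', 2123, array([18.8, 23.2]), 'yaw', np.float64(96.7), 'rectyaw', np.float64(93.6))
```

Emit:
{"method": "step_arm", "body": {"motion": [{"dp":[-1.6,-1.2,5],"twist":[0,-0.004,0],"hand":-1},{"dp":[-1.6,-1.2,10],"twist":[0,-0.004,0],"hand":-1},{"dp":[-1.6,-1.2,10],"twist":[0,-0.004,0],"hand":-1},{"dp":[-1.6,-1.2,10],"twist":[0,-0.004,0],"hand":-1}]}}

```text
clock: 29.5
tool_pos: [0.5389, 0.2324, 0.0685]
eef_rot: [0.848, 0.53, 0.0, -0.0]
contact_force: [1.3, 0.1, -2.5]
opening: 0.604
finger_force: 20.0
```

Emit:
{"method": "step_arm", "body": {"motion": [{"dp":[0,0,0],"twist":[0,0,0],"hand":1},{"dp":[0,0,0],"twist":[0,0,0],"hand":1},{"dp":[0,0,0],"twist":[0,0,0],"hand":1},{"dp":[0,0,0],"twist":[0,0,0],"hand":1},{"dp":[0,0,0],"twist":[0,0,0],"hand":1}]}}

```text
clock: 30.12
tool_pos: [0.5389, 0.2324, 0.0684]
eef_rot: [0.848, 0.53, 0.0, -0.0]
contact_force: [-0.3, -0.3, -0.5]
opening: 0.999
finger_force: 0.0
```

Emit:
{"method": "step_arm", "body": {"motion": [{"dp":[0,0,-60],"twist":[0,0,0],"hand":1},{"dp":[0,0,-120],"twist":[0,0,0],"hand":1},{"dp":[0,0,-180],"twist":[0,0,0],"hand":1},{"dp":[0,0,-180],"twist":[0,0,0],"hand":1},{"dp":[0,0,-180],"twist":[0,0,0],"hand":1}]}}

```text
clock: 30.75
tool_pos: [0.5382, 0.2323, 0.248]
eef_rot: [0.848, 0.53, -0.0, -0.0]
contact_force: [0.2, 0.3, -0.1]
opening: 0.995
finger_force: 0.0
```

```bash
python3 - <<'E'
from h import *
held(.094)
to((.5398,.2336,.067,-26.3))
c,T=snap('top');P=cloud(c,T)
for a in((.5925,-.339,.15),(.652,.124,.108)):print(can(c,P,*a))
E
```

```text
top ('z', np.float64(0.0937), 'c', array([537.2, 233.2]), array([538.1, 233.9]), array([55.1, 51.9]), 'strip', 27, array([24.3, 12.7]), 'yaw', np.float64(91.7), 'rectyaw', np.float64(87.7))
scene ('z', np.float64(0.0947), 'c', array([540.6, 231.3]), array([539.6, 232.4]), array([53.8, 56.3]), 'strip', 7, array([ 6.1, 13.8]), 'yaw', np.float64(96.7), 'rectyaw', np.float64(72.5))
wrist ('z', np.float64(0.0933), 'c', array([539.6, 233.4]), array([539.6, 232.4]), array([54.4, 53.2]), 'strip', 489, array([18.6, 27.3]), 'yaw', np.float64(95.0), 'rectyaw', np.float64(93.9))
t 30.9 at [0.5378 0.232  0.2466] psi -26.0 q5,q7 [-0.17 -0.77] op 1.0 F [ 0.1  0.3 -0.5]
(0.5398, 0.2336, 0.067, -26.3) dp [2.8, 1.5, 179.6] tw [-0.002, 0.002, 0.005]
('z', np.float64(0.1492), 'c', array([ 590.4, -337.6]), array([ 591. , -336.9]), array([52.8, 54.1]), 'strip', 54, array([24.5, 19.2]), 'yaw', np.float64(56.6), 'rectyaw', np.float64(57.6))
('z', np.float64(0.1076), 'c', array([650.9, 124.2]), array([651.3, 124.4]), array([53.7, 53.5]), 'strip', 50, array([27.3, 16.7]), 'yaw', np.float64(-96.0), 'rectyaw', np.float64(-101.4))
```

Can2 stands on the spot (0.5396, 0.2328) with label yaw about 94°. It has been released for more than 1 s, so I'll regrasp.

Emit:
{"method": "step_arm", "body": {"motion": [{"dp":[1.5,1.3,50],"twist":[0,0,0],"hand":1},{"dp":[1.5,1.3,100],"twist":[0,0,0],"hand":1},{"dp":[1.5,1.3,150],"twist":[0,0,0],"hand":1},{"dp":[1.5,1.3,180],"twist":[0,0,0],"hand":1},{"dp":[1.5,1.3,180],"twist":[0,0,0],"hand":1}]}}

```text
clock: 31.58
tool_pos: [0.5385, 0.2322, 0.0654]
eef_rot: [0.848, 0.53, -0.003, -0.001]
contact_force: [-0.7, 0.1, 1.1]
opening: 0.998
finger_force: 0.0
```

Emit:
{"method": "step_arm", "body": {"motion": [{"dp":[0,0,0],"twist":[0,0,0],"hand":-1},{"dp":[0,0,0],"twist":[0,0,0],"hand":-1},{"dp":[0,0,0],"twist":[0,0,0],"hand":-1},{"dp":[0,0,0],"twist":[0,0,0],"hand":-1},{"dp":[0,0,0],"twist":[0,0,0],"hand":-1}]}}

```text
clock: 32.2
tool_pos: [0.5407, 0.2336, 0.0692]
eef_rot: [0.848, 0.53, 0.001, -0.0]
contact_force: [-2.1, 0.2, 7.0]
opening: 0.607
finger_force: 20.0
```

Emit:
{"method": "step_arm", "body": {"motion": [{"dp":[0,0,0],"twist":[0,0,0],"hand":-1},{"dp":[0,0,-50],"twist":[0,0,0],"hand":-1},{"dp":[0,0,-100],"twist":[0,0,0],"hand":-1},{"dp":[0,0,-160],"twist":[0,0,0],"hand":-1},{"dp":[0,0,-160],"twist":[0,0,0],"hand":-1}]}}

```text
clock: 32.83
tool_pos: [0.5435, 0.2338, 0.2329]
eef_rot: [0.848, 0.53, 0.005, 0.001]
contact_force: [0.4, 0.9, -2.0]
opening: 0.607
finger_force: 20.0
```

```bash
python3 - <<'E'
from h import *
to((.5995,-.2775,.225,-5.6))
E
```

```text
t 32.83 at [0.5435 0.2338 0.2329] psi -26.0 q5,q7 [-0.18 -0.76] op 0.61 F [ 0.4  0.9 -2. ]
(0.5995, -0.2775, 0.225, -5.6) dp [-434.9, 274.8, 6.1] tw [0.008, -0.007, -0.357]
```

Emit:
{"method": "step_arm", "body": {"motion": [{"dp":[-240,150,0],"twist":[0,0,0],"hand":-1},{"dp":[-240,150,0],"twist":[0,0,0],"hand":-1},{"dp":[-240,150,0],"twist":[0,0,0],"hand":-1},{"dp":[-240,150,0],"twist":[0,0,0],"hand":-1},{"dp":[-240,150,0],"twist":[0,0,0],"hand":-1}]}}

```text
clock: 33.45
tool_pos: [0.5689, -0.0532, 0.2268]
eef_rot: [0.849, 0.528, -0.002, 0.0]
contact_force: [0.2, 0.7, -1.7]
opening: 0.606
finger_force: 20.0
```

Emit:
{"method": "step_arm", "body": {"motion": [{"dp":[-191,125,0],"twist":[0,0,-0.357],"hand":-1},{"dp":[-191,125,0],"twist":[0,0,-0.357],"hand":-1},{"dp":[-191,125,0],"twist":[0,0,-0.357],"hand":-1},{"dp":[-191,125,0],"twist":[0,0,-0.357],"hand":-1},{"dp":[-191,125,0],"twist":[0,0,-0.357],"hand":-1}]}}

```text
clock: 34.08
tool_pos: [0.5965, -0.2802, 0.2259]
eef_rot: [0.743, 0.669, -0.002, -0.0]
contact_force: [-0.0, -0.2, -2.0]
opening: 0.612
finger_force: 20.0
```

Emit:
{"method": "step_arm", "body": {"motion": [{"dp":[0,0,0],"twist":[0,0,0],"hand":-1},{"dp":[0,0,0],"twist":[0,0,0],"hand":-1}]}}

```text
clock: 34.33
tool_pos: [0.5988, -0.2725, 0.2274]
eef_rot: [0.74, 0.673, 0.0, -0.001]
contact_force: [-0.3, 0.4, -2.0]
opening: 0.607
finger_force: 20.0
```

```bash
python3 - <<'E'
from h import *
to((.5995,-.2775,.147,-5.6))
c,T=snap('scene');save(c,'s6');P=cloud(c,T);print(can(c,P,.5925,-.339,.15));print(can(c,P,.652,.124,.109))
E
```

```text
t 34.33 at [ 0.5988 -0.2725  0.2274] psi -5.4 q5,q7 [-0.    0.27] op 0.61 F [-0.3  0.4 -2. ]
(0.5995, -0.2775, 0.147, -5.6) dp [-5.1, 1.3, 80.4] tw [-0.001, -0.002, 0.004]
('z', np.float64(0.1505), 'c', array([ 594.4, -338.5]), array([ 592.9, -337. ]), array([55.1, 56.1]), 'strip', 62, array([25.7, 17.7]), 'yaw', np.float64(66.4), 'rectyaw', np.float64(61.6))
('z', np.float64(0.109), 'c', array([653.9, 123.1]), array([653.2, 124.3]), array([54. , 54.3]), 'strip', 36, array([26.3, 17.1]), 'yaw', np.float64(-104.7), 'rectyaw', np.float64(-97.5))
```

Emit:
{"method": "step_arm", "body": {"motion": [{"dp":[-4,1.3,40],"twist":[0,0,0],"hand":-1},{"dp":[-4,1.3,70],"twist":[0,0,0],"hand":-1},{"dp":[-4,1.3,80],"twist":[0,0,0],"hand":-1},{"dp":[-4,1.3,80],"twist":[0,0,0],"hand":-1},{"dp":[-4,1.3,80],"twist":[0,0,0],"hand":-1}]}}

```text
clock: 35.0
tool_pos: [0.6007, -0.279, 0.1496]
eef_rot: [0.74, 0.672, 0.001, 0.001]
contact_force: [-0.5, -0.5, -1.7]
opening: 0.605
finger_force: 20.0
```

```bash
python3 - <<'E'
from h import *
to((.5995,-.2765,.1385,-5.6))
c,T=snap('wrist');P=cloud(c,T);X,Y,Z=np.moveaxis(P,-1,0)
m=(np.hypot(X-.6,Y+.277)<.025)&(Z<.2)&(Z>.15);h=np.histogram(Z[m],bins=np.arange(.15,.2,.002));print(h[0].tolist())
E
```

```text
t 35.0 at [ 0.6007 -0.279   0.1496] psi -5.5 q5,q7 [0.   0.27] op 0.6 F [-0.5 -0.5 -1.7]
(0.5995, -0.2765, 0.1385, -5.6) dp [2.4, -1.5, 11.1] tw [0.003, 0.0, 0.001]
[117, 134, 119, 126, 167, 83, 140, 148, 155, 171, 201, 5084, 1933, 0, 0, 0, 0, 0, 0, 0, 0, 0, 0, 0, 0]
```

Emit:
{"method": "step_arm", "body": {"motion": [{"dp":[2.4,-1.3,5],"twist":[0,0,0],"hand":-1},{"dp":[2.4,-1.3,10],"twist":[0,0,0],"hand":-1},{"dp":[2.4,-1.3,10],"twist":[0,0,0],"hand":-1},{"dp":[2.4,-1.3,10],"twist":[0,0,0],"hand":-1}]}}

```text
clock: 35.55
tool_pos: [0.5988, -0.276, 0.1389]
eef_rot: [0.74, 0.672, 0.0, -0.0]
contact_force: [-1.8, 1.5, 5.3]
opening: 0.605
finger_force: 20.0
```

Emit:
{"method": "step_arm", "body": {"motion": [{"dp":[0,0,0],"twist":[0,0,0],"hand":1},{"dp":[0,0,0],"twist":[0,0,0],"hand":1},{"dp":[0,0,0],"twist":[0,0,0],"hand":1},{"dp":[0,0,0],"twist":[0,0,0],"hand":1},{"dp":[0,0,0],"twist":[0,0,0],"hand":1}]}}

```text
clock: 36.17
tool_pos: [0.5986, -0.2764, 0.1381]
eef_rot: [0.741, 0.672, 0.0, -0.0]
contact_force: [-0.6, -0.3, -0.0]
opening: 1.005
finger_force: 0.0
```

Emit:
{"method": "step_arm", "body": {"motion": [{"dp":[0,0,-50],"twist":[0,0,0],"hand":1},{"dp":[0,0,-100],"twist":[0,0,0],"hand":1},{"dp":[0,0,-140],"twist":[0,0,0],"hand":1},{"dp":[0,0,-140],"twist":[0,0,0],"hand":1},{"dp":[0,0,-140],"twist":[0,0,0],"hand":1}]}}

```text
clock: 36.8
tool_pos: [0.598, -0.2762, 0.2773]
eef_rot: [0.741, 0.672, -0.0, -0.001]
contact_force: [0.2, 0.0, 0.4]
opening: 1.001
finger_force: 0.0
```

```bash
python3 - <<'E'
from h import *
held(.164,.6,-.2775)
held(.15,.5925,-.339)
c,T=snap('top');print(can(c,cloud(c,T),.652,.124,.108))
to((.652,.1235,.28,143))
E
```

```text
top ('z', np.float64(0.1632), 'c', array([ 598. , -269.8]), array([ 598.5, -269.4]), array([39.9, 54.4]), 'strip', 5, array([ 0.8, 13.7]), 'yaw', np.float64(102.2), 'rectyaw', np.float64(116.0))
scene ('z', np.float64(0.1644), 'c', array([ 600.2, -277.6]), array([ 598.9, -277. ]), array([53.4, 55.7]), 'strip', 4, array([7.3, 0.8]), 'yaw', np.float64(115.1), 'rectyaw', np.float64(127.2))
wrist ('z', np.float64(0.1632), 'c', array([ 598.7, -276.6]), array([ 598.8, -277.1]), array([54.8, 53.3]), 'strip', 653, array([18.4, 27.4]), 'yaw', np.float64(116.3), 'rectyaw', np.float64(115.2))
top None
scene ('z', np.float64(0.1505), 'c', array([ 594.4, -338.8]), array([ 592.9, -337.7]), array([55.6, 57.5]), 'strip', 61, array([26.6, 17.9]), 'yaw', np.float64(66.1), 'rectyaw', np.float64(54.1))
wrist ('z', np.float64(0.1493), 'c', array([ 593.2, -337.7]), array([ 593. , -338.7]), array([53.4, 54.7]), 'strip', 520, array([28.6, 19.3]), 'yaw', np.float64(56.8), 'rectyaw', np.float64(57.8))
('z', np.float64(0.1075), 'c', array([651.2, 124.1]), array([651.6, 124.4]), array([54.5, 53.1]), 'strip', 46, array([27.1, 17.4]), 'yaw', np.float64(-96.3), 'rectyaw', np.float64(-100.4))
t 37.15 at [ 0.5984 -0.2763  0.2773] psi -5.6 q5,q7 [-0.    0.27] op 1.0 F [-0.9  0.1  0. ]
(0.652, 0.1235, 0.28, 143) dp [403.1, 14.7, -2.3] tw [0.001, -0.002, -2.593]
```

Emit:
{"method": "step_arm", "body": {"motion": [{"dp":[295,11,0],"twist":[0,0,-0.85],"hand":1},{"dp":[295,11,0],"twist":[0,0,-0.85],"hand":1},{"dp":[295,11,0],"twist":[0,0,-0.85],"hand":1},{"dp":[295,11,0],"twist":[0,0,-0.85],"hand":1},{"dp":[295,11,0],"twist":[0,0,-0.85],"hand":1}]}}

```text
clock: 37.78
tool_pos: [0.6381, 0.0198, 0.2782]
eef_rot: [0.394, 0.919, 0.001, -0.0]
contact_force: [0.3, -0.5, 0.3]
opening: 0.999
finger_force: 0.0
```

Emit:
{"method": "step_arm", "body": {"motion": [{"dp":[0,0,0],"twist":[0,0,-0.87],"hand":1},{"dp":[0,0,0],"twist":[0,0,-0.87],"hand":1},{"dp":[0,0,0],"twist":[0,0,-0.87],"hand":1},{"dp":[0,0,0],"twist":[0,0,-0.87],"hand":1},{"dp":[0,0,0],"twist":[0,0,-0.87],"hand":1}]}}

```text
clock: 38.4
tool_pos: [0.6381, 0.0158, 0.278]
eef_rot: [-0.028, 1.0, 0.0, -0.0]
contact_force: [0.2, -0.5, -0.3]
opening: 1.003
finger_force: 0.0
```

```bash
python3 - <<'E'
from h import *
to((.652,.1235,.26,140))
E
```

```text
t 38.4 at [0.6381 0.0158 0.278 ] psi 93.2 q5,q7 [0.35 1.23] op 1.0 F [ 0.2 -0.5 -0.3]
(0.652, 0.1235, 0.26, 140) dp [-20.0, 106.7, 18.0] tw [0.001, -0.0, -0.816]
```

Emit:
{"method": "step_arm", "body": {"motion": [{"dp":[-20,107,18],"twist":[0,0,-0.82],"hand":1},{"dp":[-20,107,18],"twist":[0,0,-0.82],"hand":1},{"dp":[-20,107,18],"twist":[0,0,-0.82],"hand":1},{"dp":[-20,107,18],"twist":[0,0,-0.82],"hand":1},{"dp":[-20,107,18],"twist":[0,0,-0.82],"hand":1}]}}

```text
clock: 39.02
tool_pos: [0.6525, 0.1238, 0.2598]
eef_rot: [-0.424, 0.906, 0.0, -0.0]
contact_force: [-0.4, 0.7, 0.6]
opening: 1.001
finger_force: 0.0
```

Emit:
{"method": "step_arm", "body": {"motion": [{"dp":[0,0,0],"twist":[0,0,0],"hand":1},{"dp":[0,0,0],"twist":[0,0,0],"hand":1}]}}

```text
clock: 39.28
tool_pos: [0.6525, 0.1238, 0.2602]
eef_rot: [-0.422, 0.907, 0.0, 0.0]
contact_force: [-0.5, -0.3, 0.6]
opening: 1.0
finger_force: 0.0
```

```bash
python3 - <<'E'
from h import *
c,T=snap('wrist');print(can(c,cloud(c,T),.652,.1235,.108))
to((.652,.1235,.078,140))
E
```

```text
('z', np.float64(0.1074), 'c', array([653.1, 122.7]), array([653.5, 123.5]), array([54.3, 53.6]), 'strip', 473, array([26.5, 18.1]), 'yaw', np.float64(-95.3), 'rectyaw', np.float64(-97.4))
t 39.33 at [0.6525 0.1239 0.2603] psi 139.9 q5,q7 [0.52 1.76] op 1.0 F [-0.6 -0.2  0.4]
(0.652, 0.1235, 0.078, 140) dp [0.7, 0.1, 182.3] tw [0.0, 0.0, -0.002]
```

Emit:
{"method": "step_arm", "body": {"motion": [{"dp":[0,-1,55],"twist":[0,0,0],"hand":1},{"dp":[0,-1,110],"twist":[0,0,0],"hand":1},{"dp":[0,-1,160],"twist":[0,0,0],"hand":1},{"dp":[0,-1,182],"twist":[0,0,0],"hand":1},{"dp":[0,-1,182],"twist":[0,0,0],"hand":1}]}}

```text
clock: 39.95
tool_pos: [0.6529, 0.1234, 0.0776]
eef_rot: [-0.422, 0.906, 0.0, -0.001]
contact_force: [0.0, 0.4, 1.1]
opening: 1.001
finger_force: 0.0
```

Emit:
{"method": "step_arm", "body": {"motion": [{"dp":[0,0,0],"twist":[0,0,0],"hand":-1},{"dp":[0,0,0],"twist":[0,0,0],"hand":-1},{"dp":[0,0,0],"twist":[0,0,0],"hand":-1},{"dp":[0,0,0],"twist":[0,0,0],"hand":-1},{"dp":[0,0,0],"twist":[0,0,0],"hand":-1}]}}

```text
clock: 40.58
tool_pos: [0.6536, 0.1237, 0.0791]
eef_rot: [-0.422, 0.906, 0.0, 0.001]
contact_force: [-1.2, -0.8, 5.2]
opening: 0.608
finger_force: 20.0
```

Emit:
{"method": "step_arm", "body": {"motion": [{"dp":[0,0,0],"twist":[0,0,0],"hand":-1},{"dp":[0,0,-50],"twist":[0,0,0],"hand":-1},{"dp":[0,0,-100],"twist":[0,0,0],"hand":-1},{"dp":[0,0,-130],"twist":[0,0,0],"hand":-1},{"dp":[0,0,-130],"twist":[0,0,0],"hand":-1}]}}

```text
clock: 41.2
tool_pos: [0.6543, 0.1238, 0.2101]
eef_rot: [-0.422, 0.906, -0.0, 0.002]
contact_force: [0.2, -0.8, -3.6]
opening: 0.605
finger_force: 20.0
```

```bash
python3 - <<'E'
from h import *
to((.5398,.2336,.2,140))
E
```

```text
t 41.2 at [0.6543 0.1238 0.2101] psi 140.0 q5,q7 [0.56 1.73] op 0.6 F [ 0.2 -0.8 -3.6]
(0.5398, 0.2336, 0.2, 140) dp [-10.3, 158.4, 9.8] tw [-0.002, 0.004, -0.001]
```

Emit:
{"method": "step_arm", "body": {"motion": [{"dp":[-10,158,0],"twist":[0,0,0.734],"hand":-1},{"dp":[-10,158,0],"twist":[0,0,0.734],"hand":-1},{"dp":[-10,158,0],"twist":[0,0,0.734],"hand":-1},{"dp":[-10,158,0],"twist":[0,0,0.734],"hand":-1},{"dp":[-10,158,0],"twist":[0,0,0.734],"hand":-1}]}}

```text
clock: 41.82
tool_pos: [0.5376, 0.232, 0.2065]
eef_rot: [-0.07, 0.998, -0.001, -0.001]
contact_force: [-0.3, -0.2, -2.0]
opening: 0.606
finger_force: 20.0
```

Emit:
{"method": "step_arm", "body": {"motion": [{"dp":[0,0,0],"twist":[0,0,0.734],"hand":-1},{"dp":[0,0,0],"twist":[0,0,0.734],"hand":-1},{"dp":[0,0,0],"twist":[0,0,0.734],"hand":-1},{"dp":[0,0,0],"twist":[0,0,0.734],"hand":-1},{"dp":[0,0,0],"twist":[0,0,0.734],"hand":-1}]}}

```text
clock: 42.45
tool_pos: [0.5386, 0.2316, 0.2072]
eef_rot: [0.292, 0.956, -0.001, -0.0]
contact_force: [0.4, 1.0, -1.9]
opening: 0.609
finger_force: 20.0
```

Emit:
{"method": "step_arm", "body": {"motion": [{"dp":[0,0,0],"twist":[0,0,0.734],"hand":-1},{"dp":[0,0,0],"twist":[0,0,0.734],"hand":-1},{"dp":[0,0,0],"twist":[0,0,0.734],"hand":-1},{"dp":[0,0,0],"twist":[0,0,0.734],"hand":-1},{"dp":[0,0,0],"twist":[0,0,0.734],"hand":-1}]}}

```text
clock: 43.08
tool_pos: [0.5385, 0.2322, 0.2076]
eef_rot: [0.615, 0.789, -0.001, -0.0]
contact_force: [0.2, -0.0, -2.2]
opening: 0.609
finger_force: 20.0
```

Emit:
{"method": "step_arm", "body": {"motion": [{"dp":[0,0,0],"twist":[0,0,0.734],"hand":-1},{"dp":[0,0,0],"twist":[0,0,0.734],"hand":-1},{"dp":[0,0,0],"twist":[0,0,0.734],"hand":-1},{"dp":[0,0,0],"twist":[0,0,0.734],"hand":-1},{"dp":[0,0,0],"twist":[0,0,0.734],"hand":-1}]}}

```text
clock: 43.7
tool_pos: [0.5385, 0.2325, 0.2078]
eef_rot: [0.857, 0.516, -0.0, -0.0]
contact_force: [-0.6, -0.4, -2.4]
opening: 0.609
finger_force: 20.0
```

```bash
python3 - <<'E'
from h import *
to((.5398,.2336,.09,-28.3))
E
```

```text
t 43.7 at [0.5385 0.2325 0.2078] psi -27.9 q5,q7 [-0.22 -0.76] op 0.61 F [-0.6 -0.4 -2.4]
(0.5398, 0.2336, 0.09, -28.3) dp [1.7, 0.7, 117.8] tw [-0.001, 0.001, 0.008]
```

Emit:
{"method": "step_arm", "body": {"motion": [{"dp":[0.5,0.3,50],"twist":[0,0,0.006],"hand":-1},{"dp":[0.5,0.3,100],"twist":[0,0,0.006],"hand":-1},{"dp":[0.5,0.3,118],"twist":[0,0,0.006],"hand":-1},{"dp":[0.5,0.3,118],"twist":[0,0,0.006],"hand":-1},{"dp":[0.5,0.3,118],"twist":[0,0,0.006],"hand":-1}]}}

```text
clock: 44.32
tool_pos: [0.5406, 0.2334, 0.092]
eef_rot: [0.859, 0.511, 0.002, -0.0]
contact_force: [-0.8, -0.2, -2.2]
opening: 0.609
finger_force: 20.0
```

```bash
python3 - <<'E'
from h import *
to((.5398,.2334,.080,-28.3))
c,T=snap('wrist');P=cloud(c,T);X,Y,Z=np.moveaxis(P,-1,0)
m=(np.hypot(X-.5398,Y-.2336)<.025)&(Z<.14)&(Z>.09);h=np.histogram(Z[m],bins=np.arange(.09,.14,.002));print(h[0].tolist())
zt=np.median(Z[m]);print(zt,can(c,P,.5398,.2336,zt,.036))
E
```

```text
t 44.33 at [0.5406 0.2334 0.092 ] psi -28.5 q5,q7 [-0.27 -0.73] op 0.61 F [-0.8 -0.2 -2.2]
(0.5398, 0.2334, 0.08, -28.3) dp [-0.4, -0.8, 12.0] tw [0.002, -0.003, -0.004]
[0, 0, 0, 0, 0, 0, 0, 1, 0, 0, 0, 0, 0, 0, 2440, 4547, 23, 0, 0, 0, 0, 0, 0, 0, 0]
0.12022908222812709 ('z', np.float64(0.1202), 'c', array([541.8, 236.7]), array([538.4, 238. ]), array([48.6, 62.3]), 'strip', 1821, array([18.8, 20.6]), 'yaw', np.float64(96.6), 'rectyaw', np.float64(93.3))
```

Emit:
{"method": "step_arm", "body": {"motion": [{"dp":[-0.5,-1,5],"twist":[0,-0.003,0],"hand":-1},{"dp":[-0.5,-1,11.5],"twist":[0,-0.003,0],"hand":-1},{"dp":[-0.5,-1,11.5],"twist":[0,-0.003,0],"hand":-1},{"dp":[-0.5,-1,11.5],"twist":[0,-0.003,0],"hand":-1}]}}

```text
clock: 44.88
tool_pos: [0.5385, 0.2332, 0.0789]
eef_rot: [0.86, 0.511, -0.001, 0.001]
contact_force: [1.1, 0.2, -1.5]
opening: 0.609
finger_force: 20.0
```

Emit:
{"method": "step_arm", "body": {"motion": [{"dp":[0,0,0],"twist":[0,0,0],"hand":1},{"dp":[0,0,0],"twist":[0,0,0],"hand":1},{"dp":[0,0,0],"twist":[0,0,0],"hand":1},{"dp":[0,0,0],"twist":[0,0,0],"hand":1},{"dp":[0,0,0],"twist":[0,0,0],"hand":1}]}}

```text
clock: 45.5
tool_pos: [0.5381, 0.2331, 0.0789]
eef_rot: [0.86, 0.511, -0.001, 0.001]
contact_force: [-0.3, 0.2, -0.2]
opening: 0.997
finger_force: 0.0
```

Emit:
{"method": "step_arm", "body": {"motion": [{"dp":[0,0,-60],"twist":[0,0,0],"hand":1},{"dp":[0,0,-120],"twist":[0,0,0],"hand":1},{"dp":[0,0,-180],"twist":[0,0,0],"hand":1},{"dp":[0,0,-180],"twist":[0,0,0],"hand":1},{"dp":[0,0,-180],"twist":[0,0,0],"hand":1}]}}

```text
clock: 46.12
tool_pos: [0.5377, 0.2334, 0.2584]
eef_rot: [0.86, 0.511, -0.002, 0.0]
contact_force: [0.5, 0.3, 0.7]
opening: 1.002
finger_force: 0.0
```

```bash
python3 - <<'E'
from h import *
held(.108)
to((.5398,.2333,.079,-28.3))
c,T=snap('top');P=cloud(c,T)
for a in((.5925,-.339,.15),(.5988,-.2755,.164)):print(can(c,P,*a))
E
```

```text
top ('z', np.float64(0.1074), 'c', array([536.2, 233.2]), array([535.8, 233.7]), array([54.4, 51.7]), 'strip', 13, array([ 6.9, 22.7]), 'yaw', np.float64(120.1), 'rectyaw', np.float64(110.6))
scene ('z', np.float64(0.1086), 'c', array([538.9, 231.4]), array([537.3, 232.7]), array([50., 58.]), 'strip', 5, array([ 5.1, 10.1]), 'yaw', np.float64(92.5), 'rectyaw', np.float64(59.0))
wrist ('z', np.float64(0.1073), 'c', array([538.7, 233. ]), array([538.2, 232.4]), array([54.3, 53.8]), 'strip', 492, array([18.4, 26.8]), 'yaw', np.float64(94.6), 'rectyaw', np.float64(94.2))
t 46.27 at [0.5373 0.2331 0.2572] psi -28.6 q5,q7 [-0.21 -0.79] op 1.0 F [0.2 0.4 0.4]
(0.5398, 0.2333, 0.079, -28.3) dp [2.3, 2.5, 178.1] tw [-0.002, 0.005, -0.005]
('z', np.float64(0.1491), 'c', array([ 590.1, -337.3]), array([ 590.2, -337.4]), array([53.3, 53.4]), 'strip', 54, array([25.2, 18.1]), 'yaw', np.float64(53.7), 'rectyaw', np.float64(59.8))
('z', np.float64(0.163), 'c', array([ 595.7, -276.2]), array([ 596.3, -275.3]), array([54.2, 53.5]), 'strip', 53, array([16.7, 24.2]), 'yaw', np.float64(109.3), 'rectyaw', np.float64(114.5))
```

Can3 is scanned: within about 1.5 mm of the middle, yaw 94.2°. I'll regrasp it and carry it to the shelf.

Emit:
{"method": "step_arm", "body": {"motion": [{"dp":[0.2,1.2,50],"twist":[0,0,0],"hand":1},{"dp":[0.2,1.2,100],"twist":[0,0,0],"hand":1},{"dp":[0.2,1.2,150],"twist":[0,0,0],"hand":1},{"dp":[0.2,1.2,178],"twist":[0,0,0],"hand":1},{"dp":[0.2,1.2,178],"twist":[0,0,0],"hand":1}]}}

```text
clock: 46.95
tool_pos: [0.5372, 0.2317, 0.078]
eef_rot: [0.86, 0.511, -0.004, 0.0]
contact_force: [0.0, -0.1, 0.5]
opening: 0.999
finger_force: 0.0
```

Emit:
{"method": "step_arm", "body": {"motion": [{"dp":[0,0,0],"twist":[0,0,0],"hand":-1},{"dp":[0,0,0],"twist":[0,0,0],"hand":-1},{"dp":[0,0,0],"twist":[0,0,0],"hand":-1},{"dp":[0,0,0],"twist":[0,0,0],"hand":-1},{"dp":[0,0,0],"twist":[0,0,0],"hand":-1}]}}

```text
clock: 47.58
tool_pos: [0.5394, 0.2331, 0.0816]
eef_rot: [0.86, 0.511, -0.001, 0.0]
contact_force: [-1.5, 0.5, 5.8]
opening: 0.606
finger_force: 19.9
```

Emit:
{"method": "step_arm", "body": {"motion": [{"dp":[0,0,0],"twist":[0,0,0],"hand":-1},{"dp":[0,0,-50],"twist":[0,0,0],"hand":-1},{"dp":[0,0,-100],"twist":[0,0,0],"hand":-1},{"dp":[0,0,-170],"twist":[0,0,0],"hand":-1},{"dp":[0,0,-170],"twist":[0,0,0],"hand":-1}]}}

```text
clock: 48.2
tool_pos: [0.5418, 0.2335, 0.2549]
eef_rot: [0.86, 0.51, 0.003, 0.001]
contact_force: [-0.0, -0.0, -3.2]
opening: 0.605
finger_force: 19.9
```

```bash
python3 - <<'E'
from h import *
to((.605,-.215,.25,-5.6))
E
```

```text
t 48.2 at [0.5418 0.2335 0.2549] psi -28.6 q5,q7 [-0.22 -0.78] op 0.6 F [-0.  -0.  -3.2]
(0.605, -0.215, 0.25, -5.6) dp [-363.5, 270.2, 4.9] tw [0.006, -0.003, -0.402]
```

Emit:
{"method": "step_arm", "body": {"motion": [{"dp":[-200,150,0],"twist":[0,0,0],"hand":-1},{"dp":[-200,150,0],"twist":[0,0,0],"hand":-1},{"dp":[-200,150,0],"twist":[0,0,0],"hand":-1},{"dp":[-200,150,0],"twist":[0,0,0],"hand":-1},{"dp":[-200,150,0],"twist":[0,0,0],"hand":-1}]}}

```text
clock: 48.82
tool_pos: [0.5745, -0.0228, 0.25]
eef_rot: [0.863, 0.505, -0.003, 0.002]
contact_force: [0.4, 1.3, -1.7]
opening: 0.608
finger_force: 20.0
```

Emit:
{"method": "step_arm", "body": {"motion": [{"dp":[-160,120,0],"twist":[0,0,-0.402],"hand":-1},{"dp":[-160,120,0],"twist":[0,0,-0.402],"hand":-1},{"dp":[-160,120,0],"twist":[0,0,-0.402],"hand":-1},{"dp":[-160,120,0],"twist":[0,0,-0.402],"hand":-1},{"dp":[-160,120,0],"twist":[0,0,-0.402],"hand":-1}]}}

```text
clock: 49.45
tool_pos: [0.6034, -0.2123, 0.25]
eef_rot: [0.741, 0.671, -0.002, -0.001]
contact_force: [0.8, 0.9, -2.8]
opening: 0.606
finger_force: 20.0
```

Emit:
{"method": "step_arm", "body": {"motion": [{"dp":[0,0,0],"twist":[0,0,0],"hand":-1},{"dp":[0,0,0],"twist":[0,0,0],"hand":-1}]}}

```text
clock: 49.7
tool_pos: [0.6046, -0.2096, 0.2515]
eef_rot: [0.739, 0.673, -0.001, -0.0]
contact_force: [0.0, 0.7, -2.2]
opening: 0.607
finger_force: 20.0
```

```bash
python3 - <<'E'
from h import *
to((.605,-.2145,.162,-5.6))
E
```

```text
t 49.7 at [ 0.6046 -0.2096  0.2515] psi -5.4 q5,q7 [-0.06  0.22] op 0.61 F [ 0.   0.7 -2.2]
(0.605, -0.2145, 0.162, -5.6) dp [-4.7, 1.1, 89.5] tw [-0.002, 0.001, 0.004]
```

Emit:
{"method": "step_arm", "body": {"motion": [{"dp":[-3.5,0.5,40],"twist":[0,0,0],"hand":-1},{"dp":[-3.5,0.5,75],"twist":[0,0,0],"hand":-1},{"dp":[-3.5,0.5,89],"twist":[0,0,0],"hand":-1},{"dp":[-3.5,0.5,89],"twist":[0,0,0],"hand":-1},{"dp":[-3.5,0.5,89],"twist":[0,0,0],"hand":-1}]}}

```text
clock: 50.32
tool_pos: [0.6055, -0.2161, 0.1643]
eef_rot: [0.74, 0.672, -0.0, 0.002]
contact_force: [0.4, 0.6, -2.5]
opening: 0.608
finger_force: 20.0
```

```bash
python3 - <<'E'
from h import *
to((.605,-.2145,.151,-5.6))
c,T=snap('wrist');P=cloud(c,T);X,Y,Z=np.moveaxis(P,-1,0)
m=(np.hypot(X-.605,Y+.215)<.025)&(Z<.21)&(Z>.17);h=np.histogram(Z[m],bins=np.arange(.17,.212,.002));print(h[0].tolist())
E
```

```text
t 50.33 at [ 0.6055 -0.2161  0.1643] psi -5.5 q5,q7 [-0.06  0.23] op 0.61 F [ 0.4  0.6 -2.5]
(0.605, -0.2145, 0.151, -5.6) dp [1.5, -0.7, 13.3] tw [0.002, 0.003, 0.001]
[43, 47, 117, 42, 57, 69, 79, 82, 94, 3207, 3950, 18, 0, 0, 0, 0, 0, 0, 0, 0]
```

Emit:
{"method": "step_arm", "body": {"motion": [{"dp":[1.2,-0.5,6],"twist":[0,0,0],"hand":-1},{"dp":[1.2,-0.5,12.5],"twist":[0,0,0],"hand":-1},{"dp":[1.2,-0.5,12.5],"twist":[0,0,0],"hand":-1},{"dp":[1.2,-0.5,12.5],"twist":[0,0,0],"hand":-1}]}}

```text
clock: 50.88
tool_pos: [0.604, -0.2143, 0.1508]
eef_rot: [0.74, 0.672, -0.001, 0.0]
contact_force: [-2.1, 1.9, 4.9]
opening: 0.608
finger_force: 20.0
```

Emit:
{"method": "step_arm", "body": {"motion": [{"dp":[0,0,0],"twist":[0,0,0],"hand":1},{"dp":[0,0,0],"twist":[0,0,0],"hand":1},{"dp":[0,0,0],"twist":[0,0,0],"hand":1},{"dp":[0,0,0],"twist":[0,0,0],"hand":1},{"dp":[0,0,0],"twist":[0,0,0],"hand":1}]}}

```text
clock: 51.5
tool_pos: [0.604, -0.2148, 0.1502]
eef_rot: [0.741, 0.672, -0.001, 0.0]
contact_force: [-0.5, -0.9, 0.2]
opening: 1.0
finger_force: 0.0
```

Emit:
{"method": "step_arm", "body": {"motion": [{"dp":[0,0,-50],"twist":[0,0,0],"hand":1},{"dp":[0,0,-100],"twist":[0,0,0],"hand":1},{"dp":[0,0,-130],"twist":[0,0,0],"hand":1},{"dp":[0,0,-130],"twist":[0,0,0],"hand":1},{"dp":[0,0,-130],"twist":[0,0,0],"hand":1}]}}

```text
clock: 52.12
tool_pos: [0.6034, -0.2142, 0.2791]
eef_rot: [0.741, 0.672, -0.002, -0.001]
contact_force: [-0.4, -0.5, -0.4]
opening: 1.001
finger_force: 0.0
```

```bash
python3 - <<'E'
from h import *
c,T=snap('wrist');save(c,'w7');P=cloud(c,T)
for a in((.593,-.339,.15),(.5988,-.277,.164),(.605,-.215,.178)):print(can(c,P,*a,.036))
line(c,P)
to((.5275,.3828,.28,4.3))
E
```

```text
('z', np.float64(0.149), 'c', array([ 591.4, -352.8]), array([ 591.2, -354.8]), array([24.8, 53.7]), 'strip', 12, array([11.5,  1.5]), 'yaw', np.float64(-97.8), 'rectyaw', np.float64(-89.2))
('z', np.float64(0.1632), 'c', array([ 598.9, -274.7]), array([ 598.7, -273.6]), array([48.6, 53.8]), 'strip', 589, array([19.2, 29. ]), 'yaw', np.float64(121.8), 'rectyaw', np.float64(114.5))
('z', np.float64(0.1772), 'c', array([ 603.8, -214. ]), array([ 603.7, -215.3]), array([54.8, 53.9]), 'strip', 701, array([18.3, 27.5]), 'yaw', np.float64(119.7), 'rectyaw', np.float64(118.0))
line n 221 [0.09655603 0.62688557] y -0.18870626471868174 -0.13076290115148026 x at -.25 0.6027465653871729 -.34 0.5940565224801753
t 52.17 at [ 0.6032 -0.2142  0.2786] psi -5.6 q5,q7 [-0.05  0.22] op 1.0 F [ 0.3  0.2 -0.7]
(0.5275, 0.3828, 0.28, 4.3) dp [586.8, -133.1, -1.8] tw [-0.004, 0.001, -0.172]
```

View pics/w7.png

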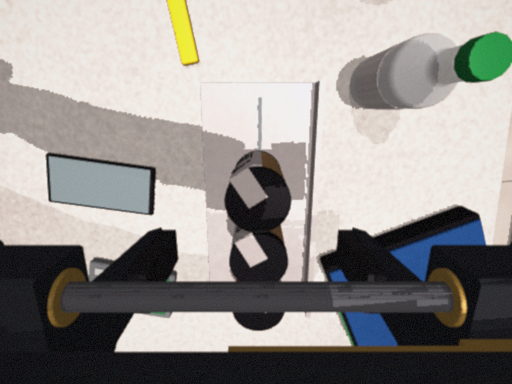

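The three cans stand in a row on the line with gaps of about 8 mm (wrist view near (258,195), (258,257) and (258,320)). Now I'll park the scanner.

Emit:
{"method": "step_arm", "body": {"motion": [{"dp":[290,-66,0],"twist":[0,0,0],"hand":1},{"dp":[290,-66,0],"twist":[0,0,0],"hand":1},{"dp":[290,-66,0],"twist":[0,0,0],"hand":1},{"dp":[290,-66,0],"twist":[0,0,0],"hand":1},{"dp":[290,-66,0],"twist":[0,0,0],"hand":1}]}}

```text
clock: 52.8
tool_pos: [0.565, 0.0837, 0.2781]
eef_rot: [0.74, 0.673, -0.002, -0.001]
contact_force: [-0.2, -0.6, 0.2]
opening: 0.999
finger_force: 0.0
```

Emit:
{"method": "step_arm", "body": {"motion": [{"dp":[297,-67,0],"twist":[0,0,-0.172],"hand":1},{"dp":[297,-67,0],"twist":[0,0,-0.172],"hand":1},{"dp":[297,-67,0],"twist":[0,0,-0.172],"hand":1},{"dp":[297,-67,0],"twist":[0,0,-0.172],"hand":1},{"dp":[297,-67,0],"twist":[0,0,-0.172],"hand":1}]}}

```text
clock: 53.42
tool_pos: [0.5271, 0.3849, 0.2772]
eef_rot: [0.68, 0.734, -0.003, -0.0]
contact_force: [0.4, 0.3, 0.3]
opening: 1.0
finger_force: 0.0
```

Emit:
{"method": "step_arm", "body": {"motion": [{"dp":[0,0,0],"twist":[0,0,0],"hand":1},{"dp":[0,0,0],"twist":[0,0,0],"hand":1}]}}

```text
clock: 53.68
tool_pos: [0.5283, 0.3814, 0.2775]
eef_rot: [0.68, 0.733, -0.003, 0.001]
contact_force: [0.3, -1.1, -0.2]
opening: 1.001
finger_force: 0.0
```

```bash
python3 - <<'E'
from h import *
c,T=snap('wrist');head(c,cloud(c,T))
to((.5278,.3833,.151,4.4))
E
```

```text
station 0.012 3058 (527.4, 395.5, 110.1, 99.2, 4.7)
station 0.11 3202 (528.3, 383.7, 74.1, 55.5, 3.9)
station 0.145 907 (528.2, 383.5, 14.0, 51.4, 4.1)
t 53.73 at [0.5289 0.3805 0.278 ] psi 4.2 q5,q7 [-0.06 -0.57] op 1.0 F [-0.1  0.  -0.8]
(0.5278, 0.3833, 0.151, 4.4) dp [3.5, -0.6, 126.9] tw [-0.003, 0.005, -0.004]
```

Emit:
{"method": "step_arm", "body": {"motion": [{"dp":[3,-0.6,40],"twist":[-0.003,0.005,0],"hand":1},{"dp":[3,-0.6,80],"twist":[-0.003,0.005,0],"hand":1},{"dp":[3,-0.6,115],"twist":[-0.003,0.005,0],"hand":1},{"dp":[3,-0.6,127],"twist":[-0.003,0.005,0],"hand":1},{"dp":[3,-0.6,127],"twist":[-0.003,0.005,0],"hand":1}], "force": 25}}

```text
clock: 54.35
tool_pos: [0.5281, 0.384, 0.1519]
eef_rot: [0.681, 0.733, 0.001, -0.0]
contact_force: [-0.2, 0.9, -0.3]
opening: 0.998
finger_force: 0.0
```

Emit:
{"method": "step_arm", "body": {"motion": [{"dp":[0,0,0],"twist":[0,0,0],"hand":-1},{"dp":[0,0,0],"twist":[0,0,0],"hand":-1},{"dp":[0,0,0],"twist":[0,0,0],"hand":-1},{"dp":[0,0,0],"twist":[0,0,0],"hand":-1},{"dp":[0,0,0],"twist":[0,0,0],"hand":-1}]}}

```text
clock: 54.98
tool_pos: [0.5276, 0.3853, 0.1522]
eef_rot: [0.68, 0.733, 0.002, -0.001]
contact_force: [-0.2, 0.5, 0.1]
opening: 0.457
finger_force: 0.0
```

Emit:
{"method": "step_arm", "body": {"motion": [{"dp":[0,0,0],"twist":[0,0,0],"hand":-1},{"dp":[0,0,0],"twist":[0,0,0],"hand":-1},{"dp":[0,0,0],"twist":[0,0,0],"hand":-1},{"dp":[0,0,0],"twist":[0,0,0],"hand":-1}]}}

```text
clock: 55.48
tool_pos: [0.528, 0.3853, 0.152]
eef_rot: [0.68, 0.733, 0.002, -0.0]
contact_force: [1.2, 0.7, -2.2]
opening: 0.158
finger_force: 25.0
```

Emit:
{"method": "step_arm", "body": {"motion": [{"dp":[0,0,0],"twist":[0,0,-0.15],"hand":-1},{"dp":[0,0,0],"twist":[0,0,-0.3],"hand":-1},{"dp":[0,0,0],"twist":[0,0,-0.45],"hand":-1},{"dp":[0,0,0],"twist":[0,0,-0.6],"hand":-1},{"dp":[0,0,0],"twist":[0,0,-0.75],"hand":-1}]}}

```text
clock: 56.1
tool_pos: [0.527, 0.3848, 0.152]
eef_rot: [0.362, 0.932, 0.001, -0.0]
contact_force: [-0.4, -1.1, 0.6]
opening: 0.157
finger_force: 25.0
```

```bash
python3 - <<'E'
from h import *
to((.5278,.3833,.151,78.8))
print(np.round(r.get_state()['moment'],2))
E
```

```text
t 56.1 at [0.527  0.3848 0.152 ] psi 47.5 q5,q7 [ 0.17 -0.02] op 0.16 F [-0.4 -1.1  0.6]
(0.5278, 0.3833, 0.151, 78.8) dp [-1.6, -0.6, 1.0] tw [0.002, -0.001, -0.546]
[-0.21  0.3  -0.06]
```

Emit:
{"method": "step_arm", "body": {"motion": [{"dp":[-1,0,0],"twist":[0,0,-0.15],"hand":-1},{"dp":[-1,0,0],"twist":[0,0,-0.3],"hand":-1},{"dp":[-1,0,0],"twist":[0,0,-0.45],"hand":-1},{"dp":[-1,0,0],"twist":[0,0,-0.53],"hand":-1},{"dp":[-1,0,0],"twist":[0,0,-0.57],"hand":-1}]}}

```text
clock: 56.72
tool_pos: [0.5267, 0.3841, 0.152]
eef_rot: [0.087, 0.996, 0.001, -0.001]
contact_force: [-5.7, -1.5, 4.5]
opening: 0.156
finger_force: 25.2
```

Emit:
{"method": "step_arm", "body": {"motion": [{"dp":[0,0,0],"twist":[0,0,-0.03],"hand":-1},{"dp":[0,0,0],"twist":[0,0,-0.03],"hand":-1},{"dp":[0,0,0],"twist":[0,0,-0.03],"hand":-1}]}}

```text
clock: 57.1
tool_pos: [0.5268, 0.3841, 0.152]
eef_rot: [0.074, 0.997, 0.001, -0.001]
contact_force: [-5.9, -1.6, 3.8]
opening: 0.162
finger_force: 25.7
```

```bash
python3 - <<'E'
from h import *
to((.5278,.3833,.151,78.8))
print(np.round(r.get_state()['moment'],2))
E
```

```text
t 57.1 at [0.5268 0.3841 0.152 ] psi 81.5 q5,q7 [0.34 0.43] op 0.16 F [-5.9 -1.6  3.8]
(0.5278, 0.3833, 0.151, 78.8) dp [-1.1, -0.6, 1.0] tw [0.001, -0.002, 0.048]
[-0.4   1.05 -0.58]
```

At the stop: ψ is 81.5° against about 79° expected, and the moment has built up. I'll release, rise and check.

Emit:
{"method": "step_arm", "body": {"motion": [{"dp":[0,0,0],"twist":[0,0,0],"hand":1},{"dp":[0,0,0],"twist":[0,0,0],"hand":1},{"dp":[0,0,0],"twist":[0,0,0],"hand":1},{"dp":[0,0,0],"twist":[0,0,0],"hand":1},{"dp":[0,0,0],"twist":[0,0,0],"hand":1}]}}

```text
clock: 57.72
tool_pos: [0.5284, 0.3847, 0.1521]
eef_rot: [0.073, 0.997, 0.002, 0.001]
contact_force: [-0.0, -0.1, 0.7]
opening: 0.706
finger_force: 0.0
```

Emit:
{"method": "step_arm", "body": {"motion": [{"dp":[0,0,-50],"twist":[0,0,0],"hand":1},{"dp":[0,0,-110],"twist":[0,0,0],"hand":1},{"dp":[0,0,-130],"twist":[0,0,0],"hand":1},{"dp":[0,0,-130],"twist":[0,0,0],"hand":1}]}}

```text
clock: 58.22
tool_pos: [0.5288, 0.3849, 0.2839]
eef_rot: [0.073, 0.997, 0.003, 0.002]
contact_force: [-1.1, -0.4, -0.3]
opening: 0.998
finger_force: 0.0
```

```bash
python3 - <<'E'
from h import *
c,T=snap('wrist');head(c,cloud(c,T))
c,T=snap('scene');save(c,'s9');P=cloud(c,T)
for a in((.593,-.339,.15),(.5988,-.277,.164),(.605,-.215,.178)):print(can(c,P,*a,.036))
to((.5278,.3833,.151,78.8))
E
```

```text
station 0.012 2591 (527.2, 394.9, 110.1, 100.0, 4.4)
station 0.11 3048 (528.8, 383.0, 73.8, 57.8, 78.8)
station 0.145 868 (527.6, 383.0, 14.0, 51.2, 78.9)
('z', np.float64(0.1505), 'c', array([ 594.5, -339. ]), array([ 592.7, -337.9]), array([55.2, 54.2]), 'strip', 60, array([25.5, 18.6]), 'yaw', np.float64(67.6), 'rectyaw', np.float64(59.6))
('z', np.float64(0.1646), 'c', array([ 600.3, -277.5]), array([ 599.2, -276.8]), array([53.8, 54.3]), 'strip', 50, array([17.7, 24.3]), 'yaw', np.float64(121.4), 'rectyaw', np.float64(112.7))
('z', np.float64(0.1785), 'c', array([ 605.2, -215.3]), array([ 604.3, -214.4]), array([53.2, 55.1]), 'strip', 43, array([16.9, 25.5]), 'yaw', np.float64(122.9), 'rectyaw', np.float64(116.8))
t 58.33 at [0.5277 0.3836 0.2809] psi 81.6 q5,q7 [0.28 0.49] op 1.0 F [-0.5 -0.1 -0.5]
(0.5278, 0.3833, 0.151, 78.8) dp [-0.2, -0.5, 129.9] tw [0.002, -0.0, 0.05]
```

View pics/s9.png

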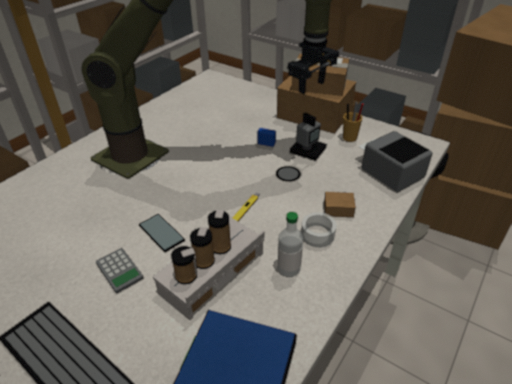

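The scanner head is at its stop: 78.85° − 4.4° = 74.5° = 1.3 rad. The three cans stand upright in a row on the shelf, at (184,265), (202,248) and (219,232) in the scene view, and nothing else has moved. Handing in.

```bash
python3 -c "
from plant import r
print(r.finish_job())"
```

```text
the job is handed in; nothing more can be done
None
```

The job is handed in: can1, can2 and can3 (can4 was not there) were scanned in order and stand in a row on the shelf's middle line with gaps of about 8 mm, and the scanner head is parked at its stop.

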